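# Build up a consolidation cell for its calibration run

### The job

Build up the consolidation cell, in this order from the bottom: the wide porous stone flat in the cell's recess, the brass ring on that stone, the steel plug inside the ring and down on the stone, the narrow porous stone on the plug, and the loading cap on top with its boss upward. Centre each part on the one below, set it down rather than dropping it, let go of it, and leave the stopwatch where it is.

Things in the scene. Friction and masses are not known exactly. Their poses are not given: they have to be found in the camera images.
- cell: the target: base of the consolidation cell, a low round aluminium body 100 mm across and 14 mm high, fixed to the table, with a small brass drain stub (10 mm) sticking out at its side. In its top is a flat round recess 68 mm across and 4 mm deep. Origin: centre of its underside; z up; recess floor 10 mm and rim 14 mm above the origin
- wide_stone: wide porous stone: plain off-white disc, diameter 60 mm, 16 mm thick, lying flat, about 0.10 kg. Origin: centre of its underside, z up. Only its lowest 4 mm go into the recess (4 mm play all round): grip it with the fingertips at least 5 mm above its underside
- spec_ring: brass specimen ring: outside diameter 64 mm, inside 52 mm (wall 6 mm), 16 mm high, open at both ends, lying flat, about 0.14 kg. Origin: centre of its underside, z up
- plug: steel plug (dummy specimen): grey solid cylinder with a dark 12 mm tapped hole in the centre of its flat top, diameter 42 mm, 32 mm high, standing upright, about 0.30 kg. Origin: centre of its underside, z up. In the ring it has 5 mm play all round and stands 16 mm out of it: grip it with the fingertips at least 18 mm above its underside
- narrow_stone: narrow porous stone: plain off-white disc, diameter 42 mm, 16 mm thick, lying flat, about 0.06 kg. Origin: centre of its underside, z up
- cap: loading cap: aluminium disc, diameter 56 mm and 10 mm thick, with an upright round boss in its centre, diameter 24 mm, to grip it by; 40 mm high in all, about 0.13 kg. Origin: centre of its underside, z up
- stopwatch: bystander: loose black round stopwatch, 68 x 58 x 15 mm, with a pale face and a red button, lying among the parts; not part of the job. Origin: centre of its underside

How it is judged (in metres and radians):
On the way, in this order (a step that is already met when the one before it is completed fails the run):
1. the wide porous stone lies flat in the recess of the cell (horizontal distance between wide_stone and cell below 0.01 m and z of wide_stone in the frame of cell between 0.007 and 0.013 m and angle between wide_stone's own z axis and vertical below 0.08 rad and linear speed of wide_stone below 0.03 m/s), for 0.2 s.
2. the brass ring lies flat and centred on the wide stone (horizontal distance between spec_ring and wide_stone below 0.01 m and z of spec_ring in the frame of cell between 0.023 and 0.029 m and angle between spec_ring's own z axis and vertical below 0.08 rad and linear speed of spec_ring below 0.03 m/s), for 0.2 s.
3. the steel plug stands inside the ring, down on the wide stone (horizontal distance between plug and spec_ring below 0.01 m and z of plug in the frame of cell between 0.023 and 0.029 m and angle between plug's own z axis and vertical below 0.08 rad and linear speed of plug below 0.03 m/s), for 0.2 s.
4. the narrow porous stone lies flat and centred on the plug (horizontal distance between narrow_stone and plug below 0.01 m and z of narrow_stone in the frame of cell between 0.055 and 0.061 m and angle between narrow_stone's own z axis and vertical below 0.08 rad and linear speed of narrow_stone below 0.03 m/s), for 0.2 s.
5. the loading cap stands centred on the narrow stone, its boss upward (horizontal distance between cap and narrow_stone below 0.01 m and z of cap in the frame of cell between 0.071 and 0.077 m and angle between cap's own z axis and vertical below 0.08 rad and linear speed of cap below 0.03 m/s), for 0.2 s.
At the end, for the whole second after the job is handed in: Bottom up: wide stone in the recess, ring on it, plug in the ring on the wide stone, narrow stone on the plug, cap on top, boss up; each within 10 mm of the centre of what is below (plug: of the ring), within 3 mm of its height, level to 0.08 rad, at rest and let go (all of step 1 and all of step 2 and all of step 3 and all of step 4 and all of step 5); the robot touches nothing.
It fails at once if a part was dropped (it moved faster than 0.6 m/s with the fingers not touching it: a fall of about 18 mm) ((contact force between the fingers and wide_stone below 0.01 N and linear speed of wide_stone above 0.6 m/s) or (contact force between the fingers and spec_ring below 0.01 N and linear speed of spec_ring above 0.6 m/s) or (contact force between the fingers and plug below 0.01 N and linear speed of plug above 0.6 m/s) or (contact force between the fingers and narrow_stone below 0.01 N and linear speed of narrow_stone above 0.6 m/s) or (contact force between the fingers and cap below 0.01 N and linear speed of cap above 0.6 m/s)).
It fails at once if the stopwatch was moved by more than 25 mm (distance of stopwatch from where it was at the start of the episode above 0.025 m).
It also fails if it takes over 125 s, if anything falls off the work surface, if the arm or the gripper's body presses on something with over 40 N, if the wrist force passes 120 N, or if a joint passes its speed limit or range.

### The arm

A 6-joint arm with a two-finger parallel gripper is mounted at the origin on the work surface; the furniture and walls round the work are solid. World frame = base frame: x ahead of the robot, y to its left, z up, the work surface at z = 0. Lengths are in m, angles in degrees, forces in N, time in s.
With the tool pointing down it reaches from about 0.3 to 0.75 m from the base axis. Payload 8.5 kg.
Tool frame: the origin (TCP) lies between the finger pads; the fingertips stand ahead of it and the grasp point (between the pads) lies 8 mm behind it (env.tcp_to_tips is the z of the fingertips in the tool frame, in m); z points along the fingers, x is the direction in which the jaws open and shut, and the axes are right-handed (so a half turn about z gives the same grasp; the last joint's range is limited). The gripper opens to 85 mm and grips with 20 to 120 N. Pads are 22 mm wide; open, the fingers measure 114 mm over their backs; the gripper's body (76 mm by 85 mm) begins 54 mm behind the grasp point. The pads swing forward as they close: fully open they stand 13 mm farther back than shut.
Start: joints at [-88.195, 21.807, 74.336, -0, 83.858, -12.336], TCP at [0.134, -0.533, 0.242] pointing down, gripper open.
Joint ranges: [-178.18, 178.18], [-50.72, 133.34], [12.68, 142.11], [-81.47, 261.47], [9.98, 163.14], [-165.26, 165.26]. Speed limits (degrees/s): [136.94, 136.94, 180, 180, 180, 180].

### API

Orientations are given as a 3x3 rotation matrix whose columns are the frame's x, y, z axes.
In Python, from rig import observe, viewer, env gives the robot as it stands.
- The arm moves only by the tool jog_arm, never from a script. Its arguments are lists of equal length, an entry for each row: "dr": the turn, a rotation vector about the tool's x, y, z in rad, a list of three; "slide": the shift along the tool's x, y, z in m, a list of three; "gripper": the opening, from -1 (shut) to 1 (fully open), so that 0 is half open. In form: {"dr": [[rx, ry, rz], ...], "slide": [[dx, dy, dz], ...], "gripper": [gripper, ...]}. A call has exactly 10 rows; each row shifts and turns the commanded pose from where the row before left it, along the tool's axes as they then stand; what a row does not reach is not made up. A row lasts 1/10 s, in which the tool goes at most 50 mm and 8.59 degrees, less where a joint would pass 70% of its speed; a pose out of reach is approached as far as the arm can. A call is refused whole if a number of a shift passes 0.05 or a number of a turn 0.15, either way. A call with a gripper value outside its range is refused whole. The fingers move at their own pace and stop on an object; "force" is the grip in N (left out, the last holds). Time passes only in rows, so rows that do not move let the fingers close, or fill a call up. It gives the time, the measured TCP pose, the force and the opening at its end, in the units of the state.
- observe(): the state, without advancing time (a new reading comes with each control period).
- viewer.get_image(name): name is "side" or "top" or "wrist"; returns a dict with "pixels" (420x560x3 uint8, blue, green, red), "camera_matrix" (3x3 intrinsics, pixels), "R" (3x3) and "t" (3): a world point X has camera coordinates R X + t. Camera axes: x right, y down, z forward; pixel columns grow to the right and rows downward; lengths in m; the calibration is good to about 2 mm. A picture is of the moment at which its call begins. There is no depth.
- env.close_job(): hands the job in, once; it reports no verdict.
The state is a dict: "time_s": time; "q": joint angles; "qvel": joint speeds; "joint_efforts": joint torques, N m; "position": TCP position; "tool_rot": TCP orientation; "ft_force": force on the tool from outside, world axes, zero at the start; "wrist_torque": the same for the moment, N m; "grip_width": finger opening in m.
Only numpy, scipy, OpenCV 4.12 (cv2) and the standard library are available. Lean on these libraries where they do the work, as an engineer would, in place of code of your own. Each camera call takes 0.05 s, during which the arm holds its last target.

## Working session

There is one attempt and no reset: what is moved stays moved. The work goes in short steps, Python scripts to look and compute and a tool call to move; the robot and the scene stay as the last step left them, time stands still between calls to the robot, and variables do not carry over. Pictures are saved under pics/ and viewed, and the job is handed in when it is done.

Besides the shell and the picture viewer there is one more tool, called after "Request:" in YAML: its name, and indented under it one key for each argument. jog_arm: Moves the arm, as the interface text tells. Its arguments: {"type":"object","properties":{"dr":{"type":"array","items":{"type":"array","items":{"type":"number"}}},"slide":{"type":"array","items":{"type":"array","items":{"type":"number"}}},"gripper":{"type":"array","items":{"type":"number"}},"force":{"type":"number"}},"required":["dr","slide","gripper"]}

```bash
ls; mkdir -p pics
python3 - <<'E'
from rig import observe, viewer, env
import cv2,numpy as np
s=observe();print({k:np.round(v,4).tolist() for k,v in s.items()});print(env.tcp_to_tips)
for n in ["side","top","wrist"]:
    d=viewer.get_image(n);cv2.imwrite(f"pics/{n}0.png",d["pixels"]);print(n,np.round(d["camera_matrix"],1).tolist(),np.round(d["R"],3).tolist(),np.round(d["t"],3).tolist())
E
```

```text
pics
{'time_s': 0.0, 'q': [-88.1938, 21.8403, 74.3874, 0.0008, 83.8612, -12.3358], 'qvel': [0.082, -0.0478, 0.0982, 0.0313, 0.0106, -0.0595], 'joint_efforts': [0.0026, -44.8462, -23.1271, -0.0002, 0.0048, -0.0], 'position': [0.1344, -0.533, 0.2417], 'tool_rot': [[0.2443, -0.9697, -0.0], [-0.9697, -0.2443, 0.0016], [-0.0015, -0.0003, -1.0]], 'ft_force': [-0.2153, -0.9739, 0.3668], 'wrist_torque': [0.006, 0.0009, 0.0259], 'grip_width': 0.0854}
0.011
side [[408.1, 0.0, 274.6], [0.0, 408.1, 210.4], [0.0, 0.0, 1.0]] [[-0.686, -0.728, 0.011], [-0.456, 0.418, -0.786], [0.567, -0.544, -0.618]] [0.295, 0.21, 0.931]
top [[411.8, 0.0, 278.9], [0.0, 411.8, 211.6], [0.0, 0.0, 1.0]] [[0.003, -1.0, 0.008], [-0.993, -0.004, -0.114], [0.114, -0.008, -0.993]] [-0.0, 0.446, 1.054]
wrist [[331.2, 0.0, 282.0], [0.0, 331.2, 214.6], [0.0, 0.0, 1.0]] [[0.243, -0.97, -0.002], [-0.932, -0.234, 0.276], [-0.268, -0.066, -0.961]] [-0.549, -0.036, 0.38]
```

View pics/top0.png

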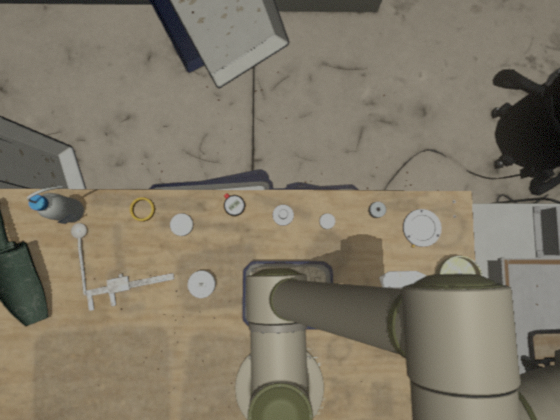

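View pics/side0.png

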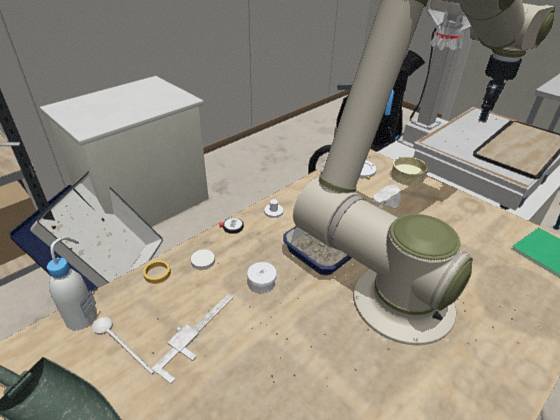

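View pics/wrist0.png

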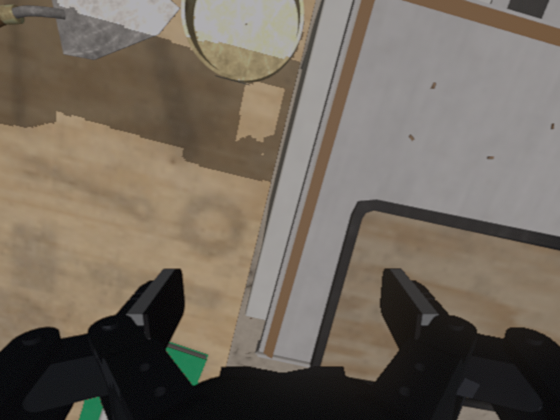

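```bash
cat > h.py <<'E'
from rig import observe, viewer, env
import cv2,numpy as np
def get(n): return viewer.get_image(n)
def ray(d,u,v,z):
    K,R,t=[np.array(d[k]) for k in("camera_matrix","R","t")]
    c=-R.T@t; r=R.T@np.linalg.inv(K)@np.array([u,v,1.]); return c+r*(z-c[2])/r[2]
def proj(d,X):
    K,R,t=[np.array(d[k]) for k in("camera_matrix","R","t")]
    p=K@(R@np.array(X)+t); return p[:2]/p[2]
def crop(d,u0,v0,u1,v1,s,name):
    cv2.imwrite(name,cv2.resize(d["pixels"][v0:v1,u0:u1],None,fx=s,fy=s,interpolation=cv2.INTER_CUBIC))
E
python3 - <<'E'
from h import *
d=get("top");crop(d,110,180,310,310,4,"pics/c1.png");crop(d,250,180,450,310,4,"pics/c2.png")
for n,u,v,z in [("ring",142,209,.016),("wide",181,225,.016),("watch",235,205,.015),("cap",283,215,.025),("nar",327,221,.016),("plug",377,210,.032),("cell",422,228,.014),("x",201,285,.03)]: print(n,ray(d,u,v,z).round(3))
E
```

```text
ring [0.453 0.362 0.016]
wide [0.411 0.258 0.016]
watch [0.465 0.117 0.015]
cap [ 0.437 -0.01   0.025]
nar [ 0.423 -0.126  0.016]
plug [ 0.451 -0.255  0.032]
cell [ 0.405 -0.378  0.014]
x [0.256 0.2   0.03 ]
```

View pics/c1.png

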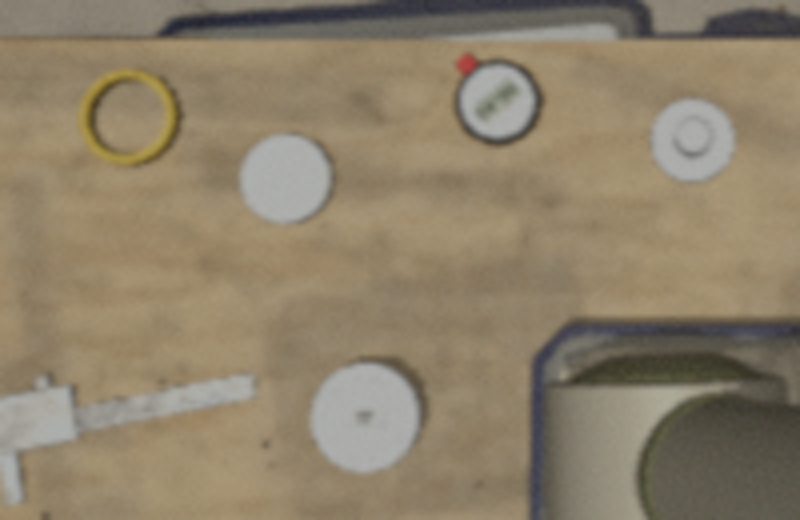

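View pics/c2.png

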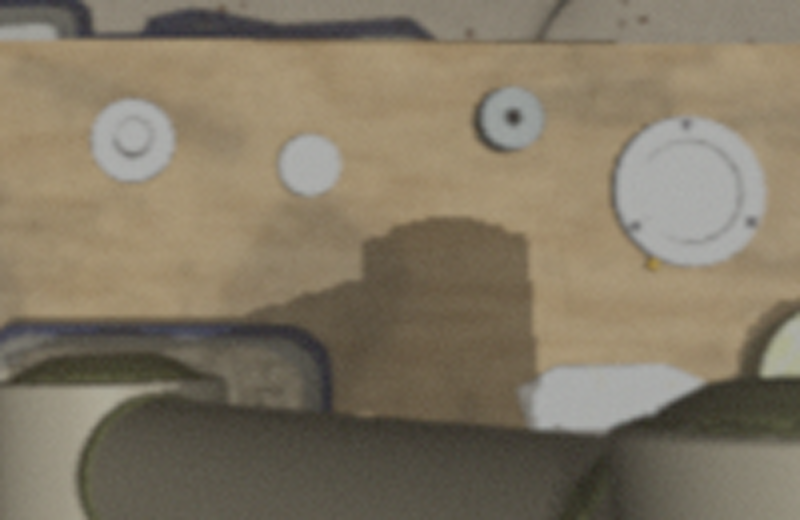

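Run:
```python
from h import *
print([a for a in dir(env) if a[0]!='_'])
d=get("wrist");s=observe()
R,t=np.array(d["R"]),np.array(d["t"]);c=-R.T@t
T=np.array(s["tool_rot"]);print("cam in tool",T.T@(c-s["position"]),"\n",(T.T@R.T).round(3))
for w in(.0854,):
  for z in(-.02,-.008,0,.011):
    P=[proj(d,np.array(s["position"])+T@np.array([sg*w/2,y,z])).round(0) for sg in(-1,1) for y in (-.011,.011)]
    print(z,P)
crop(d,100,230,460,350,2,"pics/w1.png")
d=get("top")
for n,u,v,z in [("ring",142.2,209.2,.014),("wide",181.4,224.4,.015),("watch",234.3,205,.015),("cap",283.1,213.9,.04),("capd",283.1,214.9,.01),("nar",327.4,221.1,.015),("plug",378.1,209.1,.032),("cell",422.4,227.6,.014)]: print(n,ray(d,u,v,z).round(4))
```

```text
['MotionError', 'close_job', 'tcp_to_tips']
cam in tool [-0.00029697 -0.07018664 -0.13272204] 
 [[ 1.    -0.001 -0.001]
 [ 0.001  0.961  0.276]
 [ 0.001 -0.276  0.961]]
-0.02 [array([170., 283.]), array([175., 334.]), array([397., 283.]), array([391., 333.])]
-0.008 [array([179., 269.]), array([184., 316.]), array([387., 269.]), array([382., 316.])]
0 [array([185., 261.]), array([189., 306.]), array([381., 261.]), array([377., 306.])]
0.011 [array([191., 252.]), array([195., 294.]), array([375., 252.]), array([371., 294.])]
ring [0.4525 0.3626 0.014 ]
wide [0.4125 0.2577 0.015 ]
watch [0.4646 0.1193 0.015 ]
cap [ 0.4386 -0.0096  0.04  ]
capd [ 0.4392 -0.0102  0.01  ]
nar [ 0.4227 -0.1272  0.015 ]
plug [ 0.4531 -0.2579  0.032 ]
cell [ 0.4065 -0.3786  0.014 ]
```

View pics/w1.png

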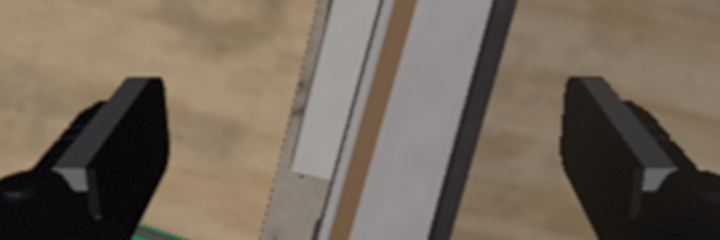

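Request:
jog_arm:
  dr:
    - [0, 0, 0.1235]
    - [0, 0, 0.1235]
    - [0, 0, 0]
    - [0, 0, 0]
    - [0, 0, 0]
    - [0, 0, 0]
    - [0, 0, 0]
    - [0, 0, 0]
    - [0, 0, 0]
    - [0, 0, 0]
  slide:
    - [0, 0, 0]
    - [0, 0, 0]
    - [-0.022, -0.039, 0]
    - [-0.022, -0.039, 0]
    - [-0.022, -0.039, 0]
    - [-0.022, -0.039, 0]
    - [-0.022, -0.039, 0]
    - [-0.022, -0.039, 0]
    - [-0.022, -0.036, 0]
    - [0, 0, 0]
  gripper: [1, 1, 1, 1, 1, 1, 1, 1, 1, 1]
  force: 40

```text
time_s: 1.3
position: [0.4077, -0.3766, 0.2422]
tool_rot: [[0.005, -1.0, 0.001], [-1.0, -0.005, 0.001], [-0.001, -0.001, -1.0]]
ft_force: [-0.7, -0.2, 0.7]
grip_width: 0.0857
```

Run:
```python
from h import *
s=observe();print(np.round(s["position"],4),np.round(s["tool_rot"],4).tolist(),s["time_s"])
d=get("wrist");cv2.imwrite("pics/w2.png",d["pixels"]);d=get("top");crop(d,250,150,450,280,4,"pics/t2.png")
```

```text
[ 0.4077 -0.3766  0.2422] [[0.0051, -1.0, 0.0008], [-1.0, -0.0051, 0.0007], [-0.0007, -0.0008, -1.0]] 1.3
```

View pics/w2.png

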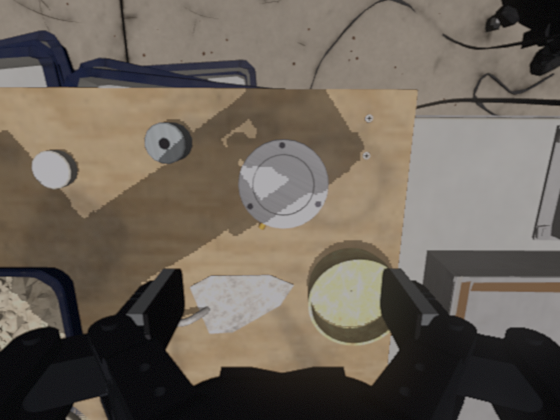

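Run:
```python
from h import *
d=get("wrist")
for n,u,v,z in [("cell",284,184,.014),("plug",164,143.5,.032),("nar",52.5,168.5,.015),("bowl front top",352,262,.05),("bowl",352,262,.0)]: print(n,ray(d,u,v,z).round(4))
crop(d,230,130,340,240,5,"pics/w2c.png")
```

```text
cell [ 0.4064 -0.3806  0.014 ]
plug [ 0.4513 -0.2586  0.032 ]
nar [ 0.4234 -0.1288  0.015 ]
bowl front top [ 0.3291 -0.4529  0.05  ]
bowl [ 0.3067 -0.4644  0.    ]
```

View pics/w2c.png

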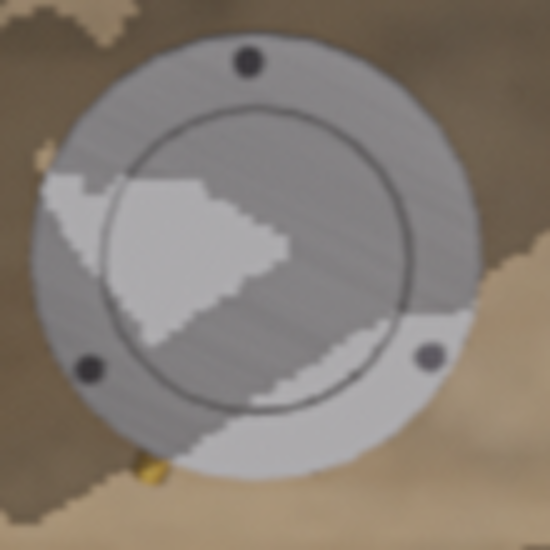

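Request:
jog_arm:
  dr:
    - [0, 0, 0]
    - [0, 0, 0]
    - [0, 0, 0]
    - [0, 0, 0]
    - [0, 0, 0]
    - [0, 0, 0]
    - [0, 0, 0]
    - [0, 0, 0]
    - [0, 0, 0]
    - [0, 0, 0]
  slide:
    - [-0.05, 0, 0]
    - [-0.05, 0, 0]
    - [-0.05, 0, 0]
    - [-0.05, 0, 0]
    - [-0.05, 0, 0]
    - [-0.05, 0, 0]
    - [-0.05, 0, 0]
    - [-0.05, 0, 0]
    - [-0.05, 0, 0]
    - [-0.05, 0, 0]
  gripper: [1, 1, 1, 1, 1, 1, 1, 1, 1, 1]

```text
time_s: 2.45
position: [0.4042, 0.1214, 0.2426]
tool_rot: [[-0.003, -1.0, 0.001], [-1.0, 0.003, -0.0], [0.0, -0.001, -1.0]]
ft_force: [0.0, -0.4, 0.1]
grip_width: 0.0854
```

Request:
jog_arm:
  dr:
    - [0, 0, 0]
    - [0, 0, 0]
    - [0, 0, 0]
    - [0, 0, 0]
    - [0, 0, 0]
    - [0, 0, 0]
    - [0, 0, 0]
    - [0, 0, 0]
    - [0, 0, 0]
    - [0, 0, 0]
  slide:
    - [-0.05, 0, 0]
    - [-0.05, 0, 0]
    - [-0.033, 0, 0.02]
    - [0, 0, 0.04]
    - [0, 0, 0.04]
    - [0, 0, 0]
    - [0, 0, 0]
    - [0, 0, 0]
    - [0, 0, 0]
    - [0, 0, 0]
  gripper: [1, 1, 1, 0.8, 0.8, 0.8, 0.8, 0.8, 0.8, 0.8]

```text
time_s: 3.45
position: [0.405, 0.2536, 0.1435]
tool_rot: [[-0.001, -1.0, 0.002], [-1.0, 0.001, 0.001], [-0.001, -0.002, -1.0]]
ft_force: [0.2, -0.5, 0.1]
grip_width: 0.0767
```

Run:
```python
from h import *
s=observe();print(np.round(s["position"],4),np.round(s["tool_rot"],4).tolist(),s["time_s"],s["grip_width"])
d=get("wrist");cv2.imwrite("pics/w3.png",d["pixels"])
```

```text
[0.405  0.2536 0.1435] [[-0.0006, -1.0, 0.0023], [-1.0, 0.0006, 0.0008], [-0.0008, -0.0023, -1.0]] 3.45 0.07672185954837459
```

View pics/w3.png

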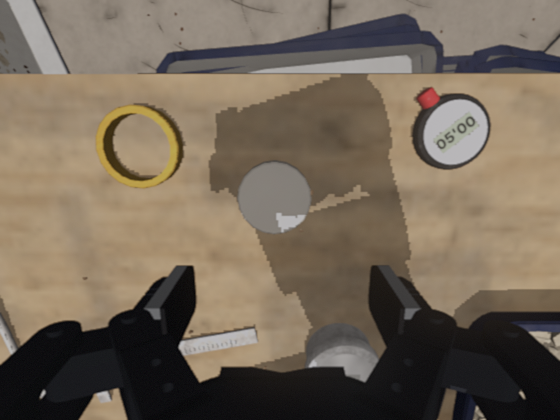

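Run:
```python
from h import *
d=get("wrist");crop(d,220,150,330,250,5,"pics/w3c.png");crop(d,80,85,200,205,4,"pics/w3r.png");crop(d,140,240,440,350,2,"pics/w3f.png")
s=observe();T=np.array(s["tool_rot"]);w=s["grip_width"]
for z in(-.008,0,.004,.008): print(z,[proj(d,np.array(s["position"])+T@np.array([sg*w/2,-.011,z])).round(1) for sg in(-1,1)])
# cell with saved pose: shift camera
```

```text
-0.008 [array([189.6, 269. ]), array([376.6, 268.9])]
0 [array([194.5, 261. ]), array([371.5, 260.9])]
0.004 [array([196.8, 257.4]), array([369.2, 257.2])]
0.008 [array([198.9, 253.9]), array([367. , 253.8])]
```

View pics/w3c.png

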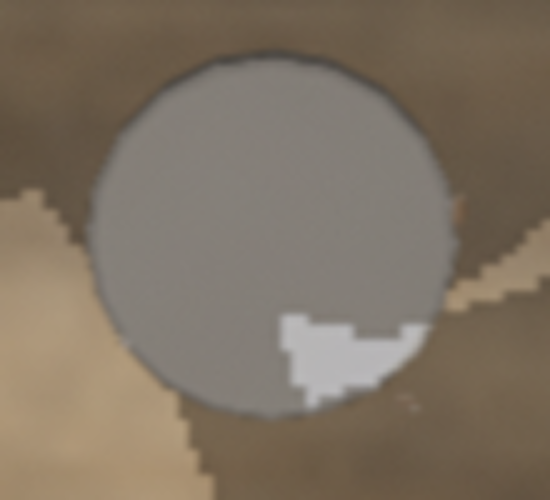

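View pics/w3f.png

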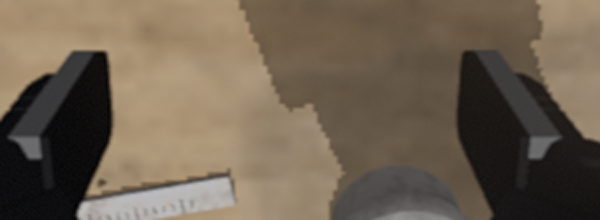

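View pics/w3r.png

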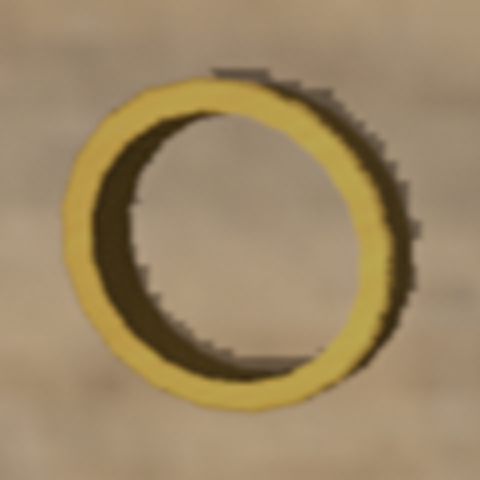

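Run:
```python
from h import *
d=get("wrist")
print("wide",ray(d,274.4,196.6,.016),"ring",ray(d,136.6,145.7,.016))
# cell: camera at earlier pose
p=np.array([.4077,-.3766,.2422]);T=np.array([[.0051,-1,.0008],[-1,-.0051,.0007],[-.0007,-.0008,-1]])
s=observe();T0=np.array(s["tool_rot"]);R,t=np.array(d["R"]),np.array(d["t"]);c=-R.T@t
ct=T0.T@(c-s["position"]);Rt=T0.T@R.T
R2=(T@Rt).T;c2=p+T@ct;d2=dict(camera_matrix=d["camera_matrix"],R=R2,t=-R2@c2)
print("cell",ray(d2,281,181,.014),ray(d2,284,184,.014))
print(observe()["position"])
```

```text
wide [0.41544824 0.26024728 0.016     ] ring [0.45572411 0.36612133 0.016     ]
cell [ 0.41297866 -0.3748102   0.014     ] [ 0.40964182 -0.37813701  0.014     ]
[0.40465896 0.25364045 0.14280826]
```

Request:
jog_arm:
  dr:
    - [0, 0, 0]
    - [0, 0, 0]
    - [0, 0, 0]
    - [0, 0, 0]
    - [0, 0, 0]
    - [0, 0, 0]
    - [0, 0, 0]
    - [0, 0, 0]
    - [0, 0, 0]
    - [0, 0, 0]
  slide:
    - [-0.0066, -0.0105, 0.02]
    - [0, 0, 0.03]
    - [0, 0, 0.03]
    - [0, 0, 0.01]
    - [0, 0, 0]
    - [0, 0, 0]
    - [0, 0, 0]
    - [0, 0, 0]
    - [0, 0, 0]
    - [0, 0, 0]
  gripper: [0.8, 0.8, 0.8, 0.8, 0.8, 0.8, 0.8, 0.8, 0.8, 0.8]

```text
time_s: 4.6
position: [0.4151, 0.2603, 0.0527]
tool_rot: [[-0.0, -1.0, 0.001], [-1.0, 0.0, 0.0], [-0.0, -0.001, -1.0]]
ft_force: [-0.9, 0.2, 0.6]
grip_width: 0.0769
```

Run:
```python
from h import *
s=observe();print(np.round(s["position"],4),np.round(s["tool_rot"],4).tolist(),s["time_s"],s["grip_width"])
d=get("wrist");crop(d,130,170,430,370,2.6,"pics/w4.png")
d=get("side");crop(d,130,150,330,300,4,"pics/s4.png")
```

```text
[0.4151 0.2603 0.0527] [[-0.0002, -1.0, 0.0006], [-1.0, 0.0002, 0.0002], [-0.0002, -0.0006, -1.0]] 4.6 0.07685953974396377
```

View pics/w4.png

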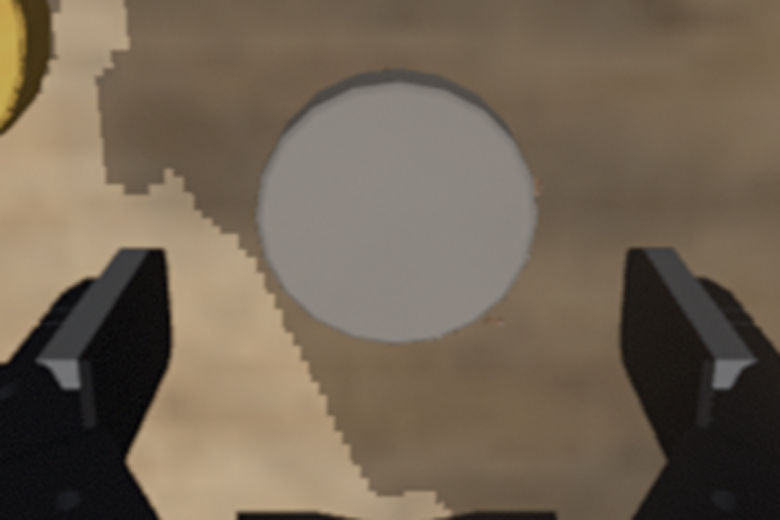

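View pics/s4.png

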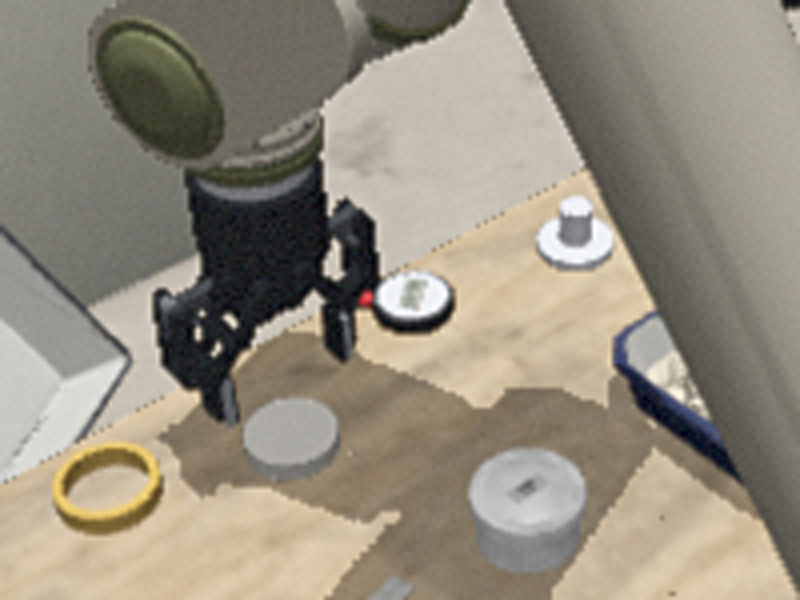

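Run:
```python
from h import *
d=get("wrist");print(ray(d,282.4,251.2,.016),observe()["position"]);print(proj(d,[.4151,.2603,.016]))
```

```text
[0.41564239 0.26047515 0.016     ] [0.41503794 0.26022666 0.05242608]
[282.71940806 252.11823922]
```

Centred within 1 mm. Descend and grip.

Request:
jog_arm:
  dr:
    - [0, 0, 0]
    - [0, 0, 0]
    - [0, 0, 0]
    - [0, 0, 0]
    - [0, 0, 0]
    - [0, 0, 0]
    - [0, 0, 0]
    - [0, 0, 0]
    - [0, 0, 0]
    - [0, 0, 0]
  slide:
    - [0, 0, 0.015]
    - [0, 0, 0.015]
    - [0, 0, 0.009]
    - [0, 0, 0]
    - [0, 0, 0]
    - [0, 0, 0]
    - [0, 0, 0]
    - [0, 0, 0]
    - [0, 0, 0]
    - [0, 0, 0]
  gripper: [0.8, 0.8, 0.8, 0.8, 0.2, 0.0, 0.0, 0.0, 0.0, 0.0]
  force: 40

```text
time_s: 5.75
position: [0.4153, 0.2603, 0.0142]
tool_rot: [[-0.0, -1.0, 0.001], [-1.0, 0.0, 0.0], [-0.0, -0.001, -1.0]]
ft_force: [-0.7, -1.2, 7.3]
grip_width: 0.0579
```

Run:
```python
from h import *
s=observe();print(np.round(s["position"],4),np.round(s["tool_rot"],4).tolist(),s["time_s"],s["grip_width"],s["ft_force"])
d=get("wrist");crop(d,130,170,430,370,2.6,"pics/w5.png")
```

```text
[0.4153 0.2603 0.0142] [[-0.0001, -1.0, 0.0012], [-1.0, 0.0001, 0.0003], [-0.0003, -0.0012, -1.0]] 5.75 0.057893762838681924 [-0.72270893 -1.18426369  7.32813479]
```

View pics/w5.png

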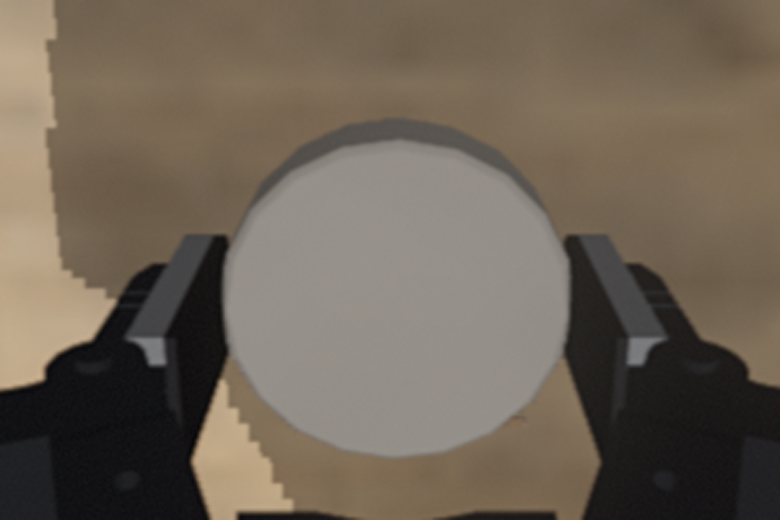

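Request:
jog_arm:
  dr:
    - [0, 0, 0]
    - [0, 0, 0]
    - [0, 0, 0]
    - [0, 0, 0]
    - [0, 0, 0]
    - [0, 0, 0]
    - [0, 0, 0]
    - [0, 0, 0]
    - [0, 0, 0]
    - [0, 0, 0]
  slide:
    - [0, 0, -0.005]
    - [0, 0, -0.015]
    - [0, 0, -0.03]
    - [0, 0, -0.03]
    - [0.02, 0, -0.03]
    - [0.035, 0, -0.016]
    - [0.045, 0, 0]
    - [0.045, 0.01, 0]
    - [0.045, 0.01, 0]
    - [0.045, 0.01, 0]
  gripper: [0, 0, 0, 0, 0, 0, 0, 0, 0, 0]

```text
time_s: 6.8
position: [0.3843, 0.0238, 0.1398]
tool_rot: [[0.0, -1.0, 0.001], [-1.0, -0.0, -0.0], [0.0, -0.001, -1.0]]
ft_force: [0.8, 1.0, -0.5]
grip_width: 0.0576
```

Request:
jog_arm:
  dr:
    - [0, 0, 0]
    - [0, 0, 0]
    - [0, 0, 0]
    - [0, 0, 0]
    - [0, 0, 0]
    - [0, 0, 0]
    - [0, 0, 0]
    - [0, 0, 0]
    - [0, 0, 0]
    - [0, 0, 0]
  slide:
    - [0.045, 0.01, 0]
    - [0.045, 0.01, 0]
    - [0.045, 0, 0]
    - [0.045, 0, 0]
    - [0.045, 0, 0]
    - [0.045, 0, 0]
    - [0.045, 0, 0]
    - [0.045, 0, 0]
    - [0.03, 0, 0]
    - [0.01, 0, 0]
  gripper: [0, 0, 0, 0, 0, 0, 0, 0, 0, 0]

```text
time_s: 7.8
position: [0.3645, -0.3774, 0.1394]
tool_rot: [[-0.003, -1.0, 0.0], [-1.0, 0.003, -0.001], [0.001, -0.0, -1.0]]
ft_force: [0.5, 1.0, -1.1]
grip_width: 0.0581
```

```bash
cat >> h.py <<'E'
def st():
    s=observe();print(np.round(s["position"],4),np.round(s["tool_rot"],4).tolist(),round(s["time_s"],2),round(s["grip_width"],4),np.round(s["ft_force"],1))
E
python3 - <<'E'
from h import *
st()
d=get("wrist");cv2.imwrite("pics/w6.png",d["pixels"])
E
```

```text
[ 0.3645 -0.3774  0.1394] [[-0.0026, -1.0, 0.0005], [-1.0, 0.0026, -0.0011], [0.0011, -0.0005, -1.0]] 7.8 0.0581 [ 0.5  1.  -1.1]
```

View pics/w6.png

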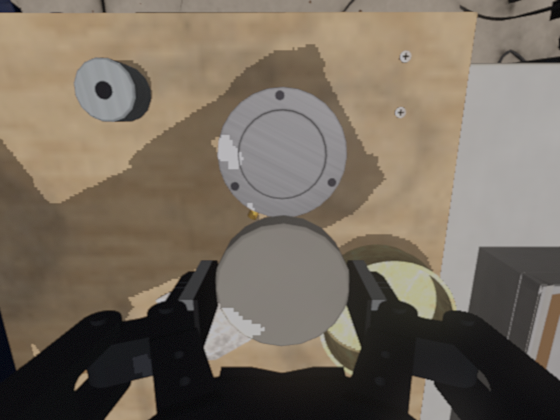

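Run:
```python
from h import *
d=get("wrist")
crop(d,200,70,360,230,4.5,"pics/w6c.png");crop(d,300,210,480,380,4,"pics/w6b.png")
for z in (0,.02,.04,.06,.08):print(z,ray(d,405,262,z).round(3),ray(d,457,310,z).round(3))
print(ray(d,385,236,0))
```

```text
0 [ 0.312 -0.486  0.   ] [ 0.264 -0.54   0.   ]
0.02 [ 0.321 -0.478  0.02 ] [ 0.276 -0.528  0.02 ]
0.04 [ 0.33 -0.47  0.04] [ 0.289 -0.516  0.04 ]
0.06 [ 0.339 -0.462  0.06 ] [ 0.301 -0.504  0.06 ]
0.08 [ 0.348 -0.454  0.08 ] [ 0.314 -0.492  0.08 ]
[ 0.33692923 -0.46639614  0.        ]
```

View pics/w6c.png

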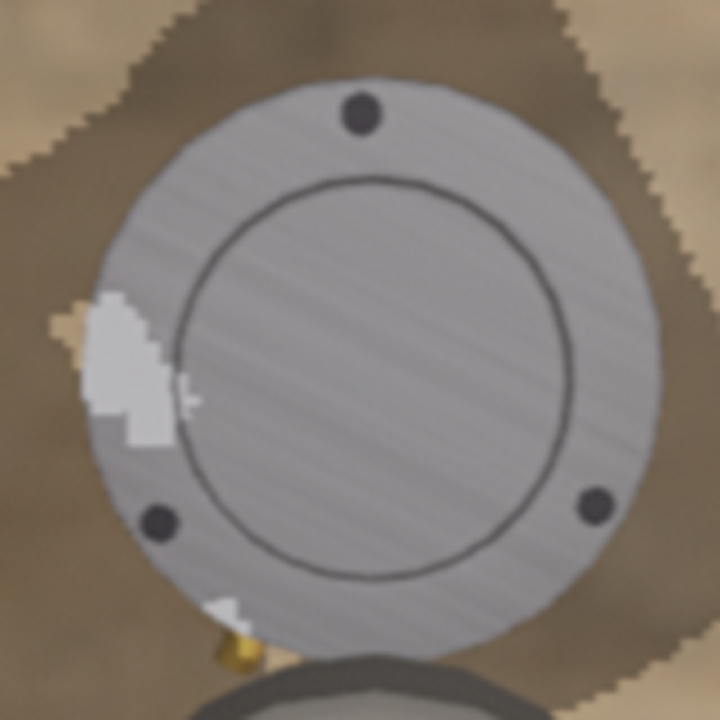

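View pics/w6b.png

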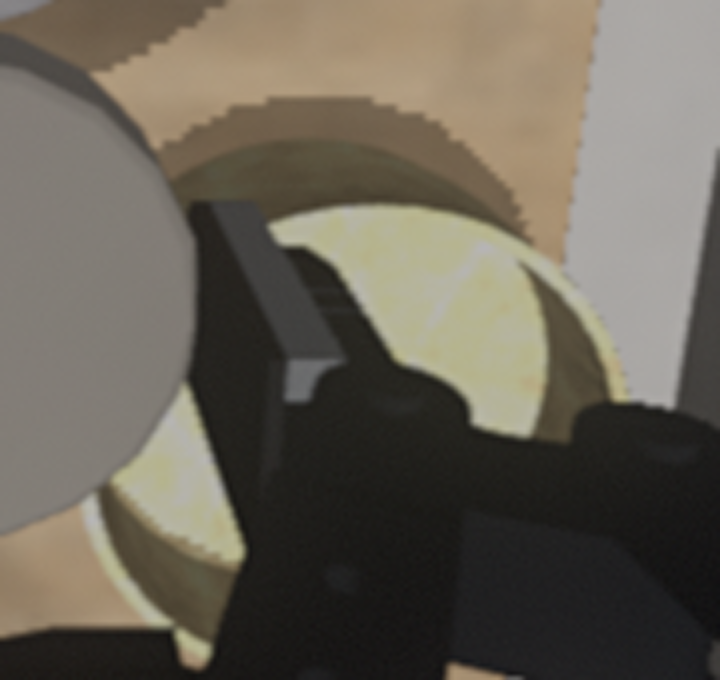

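Run:
```python
from h import *
st();d=get("wrist")
for v in(152,153,153.6): print(ray(d,282.6,v,.014))
# held stone top centre: view of top surface
print(d["R"].round(4).tolist())
```

```text
[ 0.3647 -0.3752  0.1393] [[-0.0014, -1.0, -0.0], [-1.0, 0.0014, 0.0003], [-0.0003, 0.0, -1.0]] 7.9 0.0578 [-0.4  0.3 -0.7]
[ 0.41073726 -0.37523602  0.014     ]
[ 0.40997794 -0.37523469  0.014     ]
[ 0.40952174 -0.37523388  0.014     ]
[[-0.0023, -1.0, -0.0006], [-0.9611, 0.002, 0.2761], [-0.2761, 0.0012, -0.9611]]
```

Request:
jog_arm:
  dr:
    - [0, 0, 0]
    - [0, 0, 0]
    - [0, 0, 0]
    - [0, 0, 0]
    - [0, 0, 0]
    - [0, 0, 0]
    - [0, 0, 0]
    - [0, 0, 0]
    - [0, 0, 0]
    - [0, 0, 0]
  slide:
    - [0, -0.02, 0]
    - [0, -0.02, 0]
    - [0, -0.005, 0.02]
    - [0, 0, 0.03]
    - [0, 0, 0.03]
    - [0, 0, 0.015]
    - [0, 0, 0.006]
    - [0, 0, 0]
    - [0, 0, 0]
    - [0, 0, 0]
  gripper: [0, 0, 0, 0, 0, 0, 0, 0, 0, 0]

```text
time_s: 8.95
position: [0.4102, -0.3749, 0.0394]
tool_rot: [[0.0, -1.0, 0.001], [-1.0, -0.0, -0.001], [0.001, -0.001, -1.0]]
ft_force: [-0.7, -0.5, -0.3]
grip_width: 0.0582
```

Run:
```python
from h import *
st();d=get("wrist");st();crop(d,130,150,430,370,2.6,"pics/w7.png");d=get("side");crop(d,300,120,440,220,5,"pics/s7.png")
```

```text
[ 0.4102 -0.3749  0.0394] [[0.0001, -1.0, 0.0011], [-1.0, -0.0001, -0.0015], [0.0015, -0.0011, -1.0]] 8.95 0.0582 [-0.7 -0.5 -0.3]
[ 0.4102 -0.3749  0.0393] [[-0.0001, -1.0, 0.001], [-1.0, 0.0001, -0.0014], [0.0014, -0.001, -1.0]] 9.0 0.0581 [-0.  -0.6 -0.6]
```

View pics/w7.png

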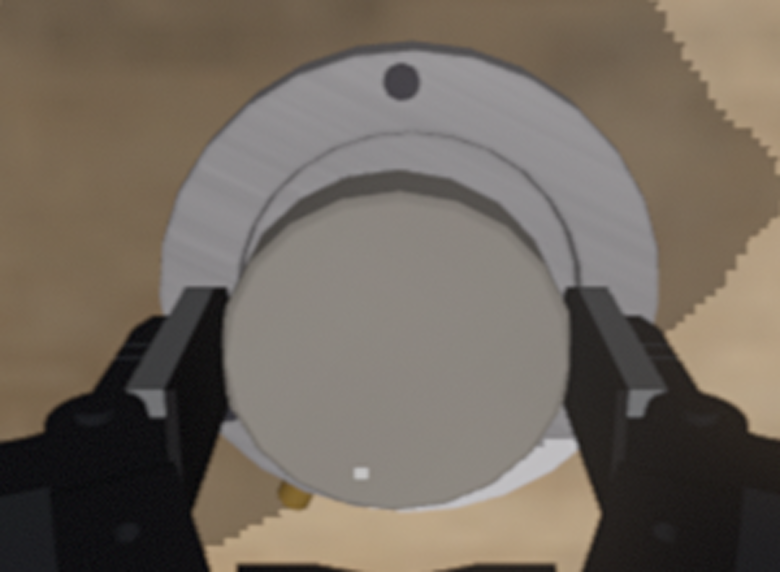

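View pics/s7.png

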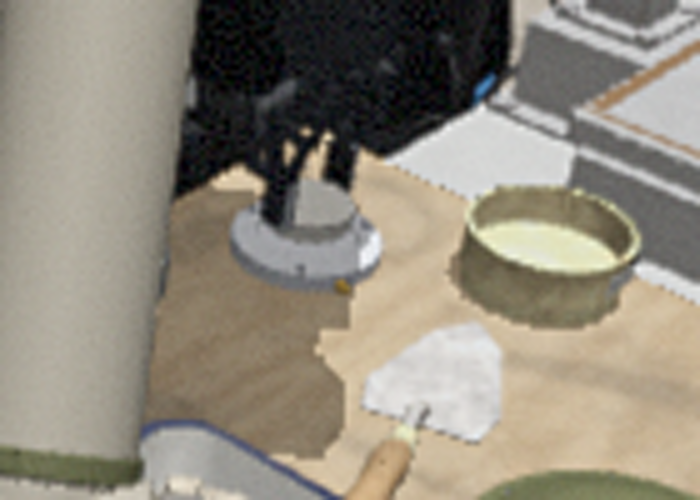

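Run:
```python
from h import *
st();d=get("wrist");st()
f=lambda a,b,z:ray(d,130+a/2.6-.3,150+b/2.6-.3,z).round(4)
print("outer L,R,top",f(160,285,.014),f(658,285,.014),f(411,49,.014))
print("rec L,R,top",f(240,270,.014),f(580,270,.014),f(411,131,.014))
print("stone top c",f(397,350,.041), "edge top",f(397,193,.041),"bot edge",f(397,508,.041))
```

```text
[ 0.4101 -0.3749  0.0391] [[-0.0001, -1.0, 0.0008], [-1.0, 0.0001, -0.0011], [0.0011, -0.0008, -1.0]] 9.05 0.0577 [ 0.4  0.1 -0.8]
[ 0.41   -0.3749  0.0389] [[-0.0002, -1.0, 0.0006], [-1.0, 0.0002, -0.0009], [0.0009, -0.0006, -1.0]] 9.1 0.0579 [-0.9  0.5 -0.7]
outer L,R,top [ 0.4109 -0.3277  0.014 ] [ 0.4108 -0.4265  0.014 ] [ 0.4577 -0.3773  0.014 ]
rec L,R,top [ 0.4141 -0.3437  0.014 ] [ 0.414  -0.4109  0.014 ] [ 0.4423 -0.3774  0.014 ]
stone top c [ 0.4108 -0.3747  0.041 ] edge top [ 0.4386 -0.3747  0.041 ] bot edge [ 0.3797 -0.3746  0.041 ]
```

Request:
jog_arm:
  dr:
    - [0, 0, 0]
    - [0, 0, 0]
    - [0, 0, 0]
    - [0, 0, 0]
    - [0, 0, 0]
    - [0, 0, 0]
    - [0, 0, 0]
    - [0, 0, 0]
    - [0, 0, 0]
    - [0, 0, 0]
  slide:
    - [0.0023, 0.001, 0]
    - [0, 0, 0.005]
    - [0, 0, 0.004]
    - [0, 0, 0.002]
    - [0, 0, 0.001]
    - [0, 0, 0.001]
    - [0, 0, 0]
    - [0, 0, 0]
    - [0, 0, 0]
    - [0, 0, 0]
  gripper: [0, 0, 0, 0, 0, 0, 0, 0, 0, 0]

```text
time_s: 10.1
position: [0.4089, -0.3771, 0.0254]
tool_rot: [[-0.0, -1.0, 0.0], [-1.0, 0.0, -0.0], [0.0, -0.0, -1.0]]
ft_force: [-0.8, 0.8, -0.3]
grip_width: 0.0582
```

Run:
```python
from h import *
st();d=get("wrist");st();crop(d,130,150,430,370,2.6,"pics/w8.png")
```

```text
[ 0.4089 -0.3771  0.0254] [[-0.0002, -1.0, 0.0001], [-1.0, 0.0002, -0.0001], [0.0001, -0.0001, -1.0]] 10.1 0.0582 [-0.8  0.8 -0.3]
[ 0.4089 -0.3771  0.0254] [[-0.0002, -1.0, 0.0001], [-1.0, 0.0002, -0.0002], [0.0002, -0.0001, -1.0]] 10.15 0.0581 [ 0.3 -0.2 -0.2]
```

View pics/w8.png

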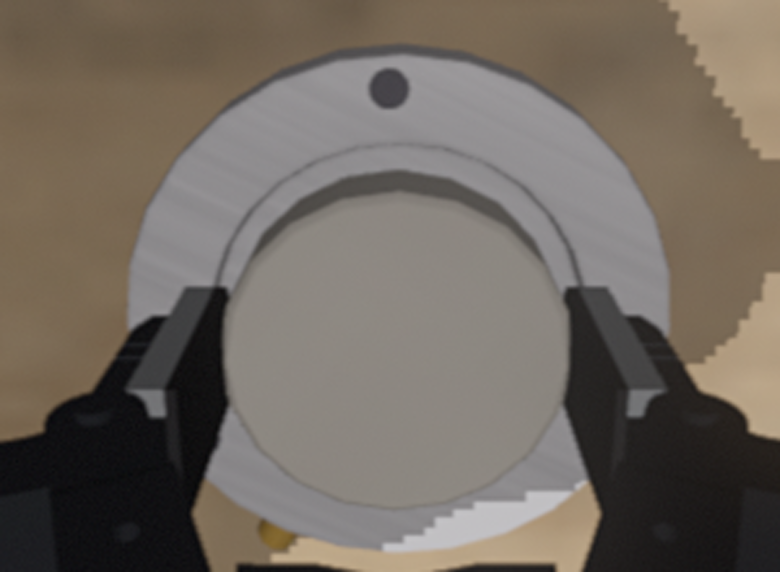

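Request:
jog_arm:
  dr:
    - [0, 0, 0]
    - [0, 0, 0]
    - [0, 0, 0]
    - [0, 0, 0]
    - [0, 0, 0]
    - [0, 0, 0]
    - [0, 0, 0]
    - [0, 0, 0]
    - [0, 0, 0]
    - [0, 0, 0]
  slide:
    - [0, 0, 0.0006]
    - [0, 0, 0.0006]
    - [0, -0.0005, 0.0004]
    - [0, 0, 0]
    - [0, 0, 0]
    - [0, 0, 0]
    - [0, 0, 0]
    - [0, 0, 0]
    - [0, 0, 0]
    - [0, 0, 0]
  gripper: [0, 0, 0, 0, 0, 0, 0, 0, 0, 0]

```text
time_s: 11.15
position: [0.4092, -0.3771, 0.0242]
tool_rot: [[-0.0, -1.0, -0.0], [-1.0, 0.0, -0.0], [0.0, 0.0, -1.0]]
ft_force: [-2.1, 1.0, 5.1]
grip_width: 0.0576
```

Contact felt at the expected height. Release (up to ~0.8) and lift.

Request:
jog_arm:
  dr:
    - [0, 0, 0]
    - [0, 0, 0]
    - [0, 0, 0]
    - [0, 0, 0]
    - [0, 0, 0]
    - [0, 0, 0]
    - [0, 0, 0]
    - [0, 0, 0]
    - [0, 0, 0]
    - [0, 0, 0]
  slide:
    - [0, 0, 0]
    - [0, 0, 0]
    - [0, 0, 0]
    - [0, 0, 0]
    - [0, 0, -0.01]
    - [0, 0, -0.03]
    - [0, 0.02, -0.03]
    - [0, 0.02, -0.03]
    - [0, 0, 0]
    - [0, 0, 0]
  gripper: [0.2, 0.45, 0.6, 0.7, 0.7, 0.7, 0.7, 0.7, 0.7, 0.7]

```text
time_s: 12.15
position: [0.3694, -0.3773, 0.1246]
tool_rot: [[-0.001, -1.0, 0.001], [-1.0, 0.001, -0.001], [0.001, -0.001, -1.0]]
ft_force: [-0.7, 0.5, -0.3]
grip_width: 0.0728
```

Run:
```python
from h import *
st();d=get("wrist");st();crop(d,180,60,390,260,3,"pics/w9.png");np.save("d.npy",d,allow_pickle=True)
```

```text
[ 0.3694 -0.3773  0.1246] [[-0.0009, -1.0, 0.001], [-1.0, 0.0009, -0.0014], [0.0014, -0.001, -1.0]] 12.15 0.0728 [-0.7  0.5 -0.3]
[ 0.3695 -0.3769  0.1236] [[-0.0004, -1.0, 0.0001], [-1.0, 0.0004, 0.0002], [-0.0002, -0.0001, -1.0]] 12.2 0.0726 [ 0.  -0.3  0.5]
```

View pics/w9.png

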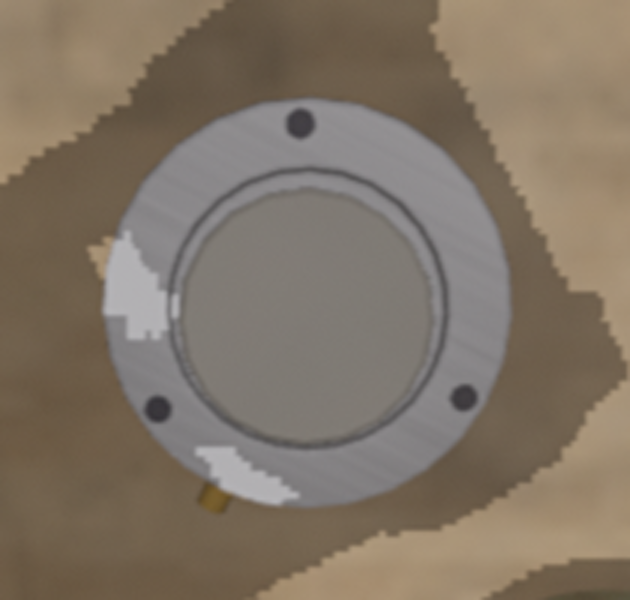

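Request:
jog_arm:
  dr:
    - [0, 0, 0]
    - [0, 0, 0]
    - [0, 0, 0]
    - [0, 0, 0]
    - [0, 0, 0]
    - [0, 0, 0]
    - [0, 0, 0]
    - [0, 0, 0]
    - [0, 0, 0]
    - [0, 0, 0]
  slide:
    - [-0.04, -0.01, 0]
    - [-0.045, -0.01, 0]
    - [-0.045, -0.01, 0]
    - [-0.045, -0.01, 0]
    - [-0.045, -0.01, 0]
    - [-0.045, -0.01, 0]
    - [-0.045, -0.01, 0]
    - [-0.045, -0.01, 0]
    - [-0.045, -0.006, 0]
    - [-0.045, 0, 0]
  gripper: [0.9, 0.9, 0.9, 0.9, 0.9, 0.9, 0.9, 0.9, 0.9, 0.9]

```text
time_s: 13.2
position: [0.4558, 0.0703, 0.1228]
tool_rot: [[0.0, -1.0, -0.001], [-1.0, -0.0, 0.0], [-0.0, 0.001, -1.0]]
ft_force: [-0.4, 0.2, 0.2]
grip_width: 0.0812
```

Request:
jog_arm:
  dr:
    - [0, 0, 0]
    - [0, 0, 0]
    - [0, 0, 0]
    - [0, 0, 0]
    - [0, 0, 0]
    - [0, 0, 0]
    - [0, 0, 0]
    - [0, 0, 0]
    - [0, 0, 0]
    - [0, 0, 0]
  slide:
    - [-0.045, 0, 0]
    - [-0.045, 0, 0]
    - [-0.045, 0, 0]
    - [-0.045, 0, 0]
    - [-0.045, 0, 0]
    - [-0.045, 0, 0]
    - [-0.025, 0, 0.03]
    - [0, 0, 0.02]
    - [0, 0, 0]
    - [0, 0, 0]
  gripper: [0.9, 0.9, 0.9, 0.9, 0.9, 0.9, 0.9, 0.9, 0.9, 0.9]

```text
time_s: 14.2
position: [0.4554, 0.363, 0.0733]
tool_rot: [[-0.0, -1.0, -0.001], [-1.0, 0.0, -0.001], [0.001, 0.001, -1.0]]
ft_force: [0.6, -0.1, -0.1]
grip_width: 0.081
```

Run:
```python
from h import *
d0=np.load("d.npy",allow_pickle=True).item();print("stone placed, wrist est",ray(d0,282.4,164.7,.026))
st();d=get("wrist");st();crop(d,130,130,430,350,2.6,"pics/w10.png");np.save("d.npy",d,allow_pickle=True)
```

```text
stone placed, wrist est [ 0.409303   -0.37728111  0.026     ]
[0.4554 0.363  0.0733] [[-0.0, -1.0, -0.0014], [-1.0, 0.0, -0.0007], [0.0007, 0.0014, -1.0]] 14.2 0.081 [ 0.6 -0.1 -0.1]
[0.4559 0.3629 0.0742] [[-0.0005, -1.0, 0.0003], [-1.0, 0.0005, 0.0001], [-0.0001, -0.0003, -1.0]] 14.25 0.0809 [ 1.   0.2 -0.3]
```

View pics/w10.png

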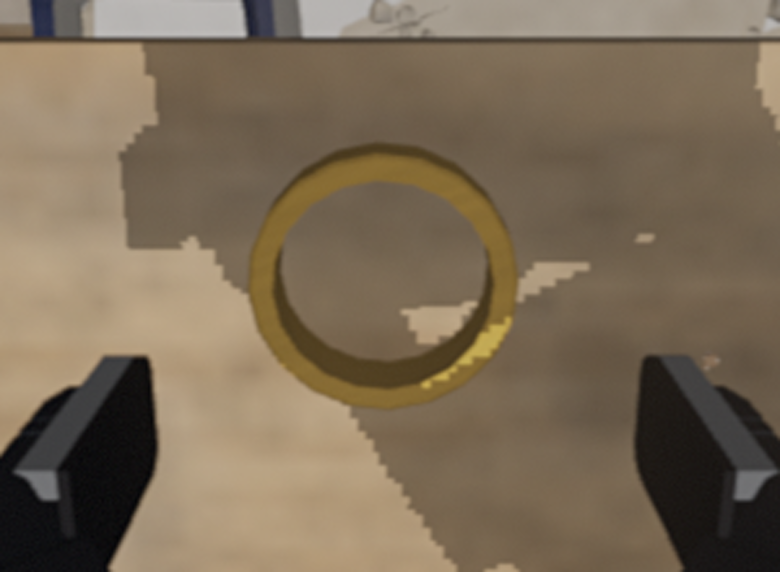

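Run:
```python
from h import *
d=np.load("d.npy",allow_pickle=True).item();print(ray(d,277.2,237.6,.016));d=get("wrist");print(ray(d,277.2,237.6,.016));st()
```

```text
[0.45622419 0.36627989 0.016     ]
[0.45649771 0.36627725 0.016     ]
[0.4561 0.3628 0.0746] [[-0.0008, -1.0, 0.0012], [-1.0, 0.0008, 0.0006], [-0.0006, -0.0012, -1.0]] 14.3 0.0813 [-0.7 -0.5 -0.2]
```

Request:
jog_arm:
  dr:
    - [0, 0, 0]
    - [0, 0, 0]
    - [0, 0, 0]
    - [0, 0, 0]
    - [0, 0, 0]
    - [0, 0, 0]
    - [0, 0, 0]
    - [0, 0, 0]
    - [0, 0, 0]
    - [0, 0, 0]
  slide:
    - [-0.0035, 0, 0.01]
    - [0, 0, 0.025]
    - [0, 0, 0.02]
    - [0, 0, 0.008]
    - [0, 0, 0]
    - [0, 0, 0]
    - [0, 0, 0]
    - [0, 0, 0]
    - [0, 0, 0]
    - [0, 0, 0]
  gripper: [0.9, 0.9, 0.9, 0.9, 0.9, 0.5, 0.2, 0.1, 0.1, 0.1]
  force: 40

```text
time_s: 15.3
position: [0.4561, 0.3667, 0.0124]
tool_rot: [[-0.0, -1.0, 0.002], [-1.0, 0.0, 0.001], [-0.001, -0.002, -1.0]]
ft_force: [-1.0, -0.6, 6.3]
grip_width: 0.0627
```

Run:
```python
from h import *
st();d=get("wrist");st();crop(d,130,150,430,370,2.6,"pics/w11.png")
```

```text
[0.4561 0.3667 0.0124] [[-0.0003, -1.0, 0.0023], [-1.0, 0.0003, 0.0011], [-0.0011, -0.0023, -1.0]] 15.3 0.0627 [-1.  -0.6  6.3]
[0.4561 0.3667 0.0123] [[-0.0003, -1.0, 0.0022], [-1.0, 0.0003, 0.0011], [-0.0011, -0.0022, -1.0]] 15.35 0.0633 [-1.5 -1.2  5.7]
```

View pics/w11.png

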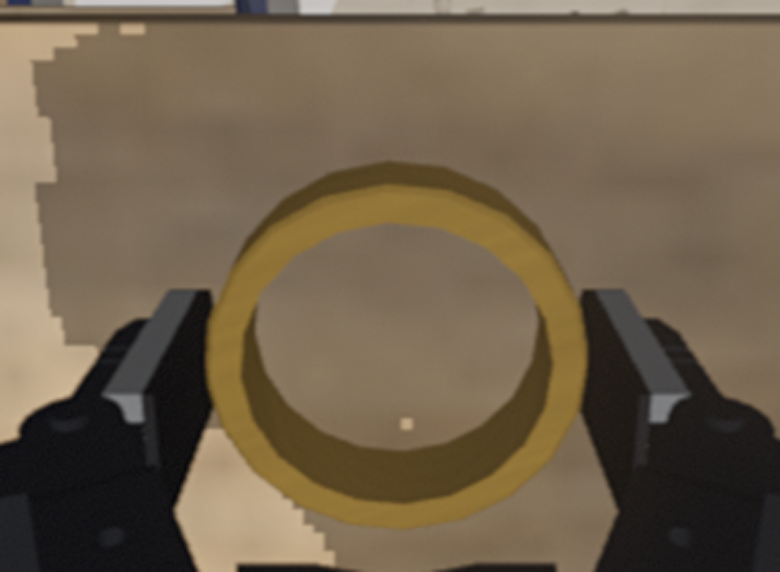

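Request:
jog_arm:
  dr:
    - [0, 0, 0]
    - [0, 0, 0]
    - [0, 0, 0]
    - [0, 0, 0]
    - [0, 0, 0]
    - [0, 0, 0]
    - [0, 0, 0]
    - [0, 0, 0]
    - [0, 0, 0]
    - [0, 0, 0]
  slide:
    - [0, 0, -0.005]
    - [0, 0, -0.015]
    - [0, 0, -0.03]
    - [0, 0.007, -0.03]
    - [0.02, 0.01, -0.02]
    - [0.035, 0.01, 0]
    - [0.045, 0.01, 0]
    - [0.045, 0.01, 0]
    - [0.045, 0, 0]
    - [0.045, 0, 0]
  gripper: [0.1, 0.1, 0.1, 0.1, 0.1, 0.1, 0.1, 0.1, 0.1, 0.1]

```text
time_s: 16.35
position: [0.4081, 0.13, 0.1115]
tool_rot: [[0.001, -1.0, 0.001], [-1.0, -0.001, 0.0], [-0.0, -0.001, -1.0]]
ft_force: [1.4, -0.3, -0.5]
grip_width: 0.0629
```

Request:
jog_arm:
  dr:
    - [0, 0, 0]
    - [0, 0, 0]
    - [0, 0, 0]
    - [0, 0, 0]
    - [0, 0, 0]
    - [0, 0, 0]
    - [0, 0, 0]
    - [0, 0, 0]
    - [0, 0, 0]
    - [0, 0, 0]
  slide:
    - [0.045, 0, 0]
    - [0.045, 0, 0]
    - [0.045, 0, 0]
    - [0.045, 0, 0]
    - [0.045, 0, 0]
    - [0.045, 0, 0]
    - [0.045, 0, 0]
    - [0.045, 0, 0]
    - [0.045, 0, 0]
    - [0.045, 0, 0]
  gripper: [0.1, 0.1, 0.1, 0.1, 0.1, 0.1, 0.1, 0.1, 0.1, 0.1]

```text
time_s: 17.35
position: [0.4081, -0.3206, 0.1114]
tool_rot: [[-0.001, -1.0, 0.001], [-1.0, 0.001, -0.001], [0.001, -0.001, -1.0]]
ft_force: [0.4, 0.4, -0.5]
grip_width: 0.0631
```

Request:
jog_arm:
  dr:
    - [0, 0, 0]
    - [0, 0, 0]
    - [0, 0, 0]
    - [0, 0, 0]
    - [0, 0, 0]
    - [0, 0, 0]
    - [0, 0, 0]
    - [0, 0, 0]
    - [0, 0, 0]
    - [0, 0, 0]
  slide:
    - [0.04, 0, 0]
    - [0.015, 0, 0.01]
    - [0.004, 0, 0.02]
    - [0, 0, 0.02]
    - [0, 0, 0.008]
    - [0, 0, 0]
    - [0, 0, 0]
    - [0, 0, 0]
    - [0, 0, 0]
    - [0, 0, 0]
  gripper: [0.1, 0.1, 0.1, 0.1, 0.1, 0.1, 0.1, 0.1, 0.1, 0.1]

```text
time_s: 18.35
position: [0.4085, -0.3777, 0.0532]
tool_rot: [[-0.0, -1.0, 0.001], [-1.0, 0.0, -0.001], [0.001, -0.001, -1.0]]
ft_force: [0.1, 0.4, -1.5]
grip_width: 0.0631
```

Run:
```python
from h import *
st();d=get("wrist");st();crop(d,130,150,430,370,2.6,"pics/w12.png");np.save("d.npy",d,allow_pickle=True)
```

```text
[ 0.4085 -0.3777  0.0532] [[-0.0001, -1.0, 0.0005], [-1.0, 0.0001, -0.0007], [0.0007, -0.0005, -1.0]] 18.35 0.0631 [ 0.1  0.4 -1.5]
[ 0.4085 -0.3776  0.0531] [[-0.0001, -1.0, 0.0004], [-1.0, 0.0001, -0.0005], [0.0005, -0.0004, -1.0]] 18.4 0.0629 [ 0.1  0.3 -1.9]
```

View pics/w12.png

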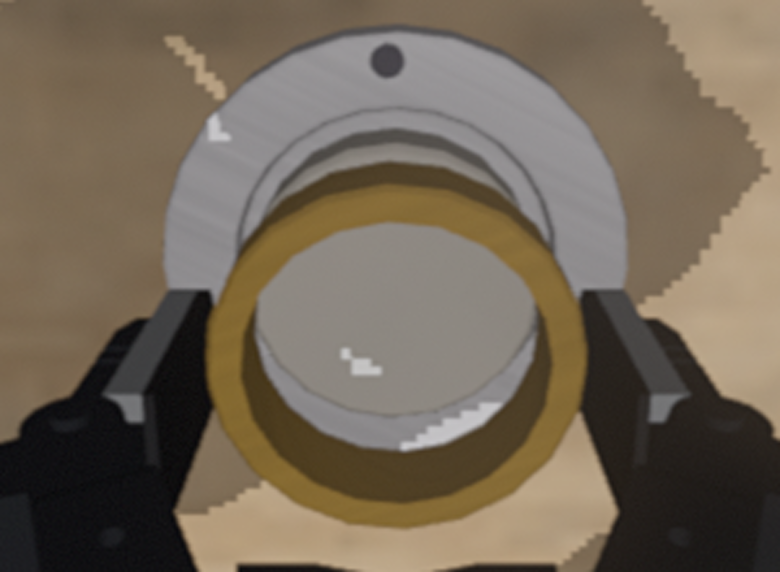

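Request:
jog_arm:
  dr:
    - [0, 0, 0]
    - [0, 0, 0]
    - [0, 0, 0]
    - [0, 0, 0]
    - [0, 0, 0]
    - [0, 0, 0]
    - [0, 0, 0]
    - [0, 0, 0]
    - [0, 0, 0]
    - [0, 0, 0]
  slide:
    - [-0.0004, -0.0006, 0.005]
    - [0, 0, 0.005]
    - [0, 0, 0.002]
    - [0, 0, 0.001]
    - [0, 0, 0.0006]
    - [0, 0, 0.0006]
    - [0, 0, 0.0004]
    - [0, 0, 0]
    - [0, 0, 0]
    - [0, 0, 0]
  gripper: [0.1, 0.1, 0.1, 0.1, 0.1, 0.1, 0.1, 0.1, 0.1, 0.1]

```text
time_s: 19.4
position: [0.409, -0.3772, 0.0384]
tool_rot: [[-0.0, -1.0, 0.0], [-1.0, 0.0, -0.0], [0.0, -0.0, -1.0]]
ft_force: [-0.8, 1.0, 3.5]
grip_width: 0.0631
```

Run:
```python
from h import *
st();d=get("wrist");st();crop(d,130,150,430,370,2.6,"pics/w13.png")
```

```text
[ 0.409  -0.3772  0.0384] [[-0.0002, -1.0, 0.0002], [-1.0, 0.0002, -0.0003], [0.0003, -0.0002, -1.0]] 19.4 0.0631 [-0.8  1.   3.5]
[ 0.409  -0.3773  0.0384] [[-0.0002, -1.0, 0.0002], [-1.0, 0.0002, -0.0003], [0.0003, -0.0002, -1.0]] 19.45 0.0632 [-1.5  0.8  4.1]
```

View pics/w13.png

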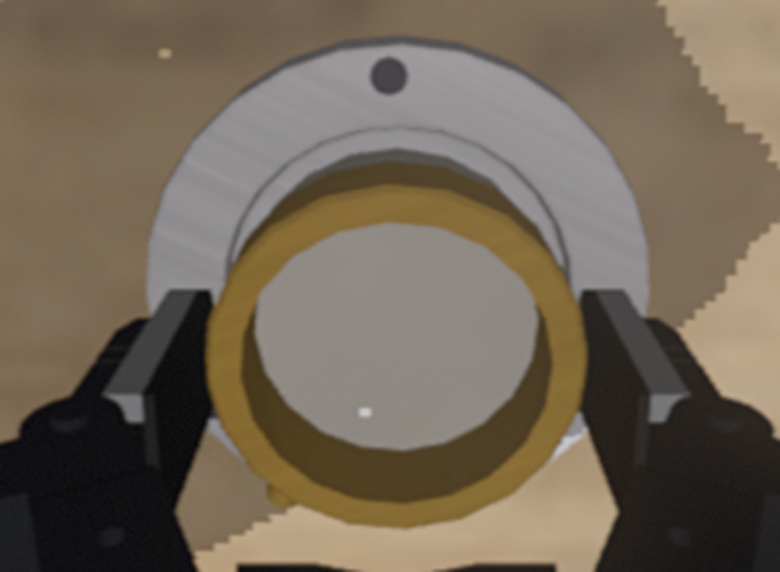

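Request:
jog_arm:
  dr:
    - [0, 0, 0]
    - [0, 0, 0]
    - [0, 0, 0]
    - [0, 0, 0]
    - [0, 0, 0]
    - [0, 0, 0]
    - [0, 0, 0]
    - [0, 0, 0]
    - [0, 0, 0]
    - [0, 0, 0]
  slide:
    - [0, 0, 0]
    - [0, 0, 0]
    - [0, 0, 0]
    - [0, 0, 0]
    - [0, 0, -0.01]
    - [0, 0, -0.03]
    - [0, 0.02, -0.03]
    - [0, 0.02, -0.03]
    - [0, 0, 0]
    - [0, 0, 0]
  gripper: [0.3, 0.5, 0.7, 0.8, 0.8, 0.8, 0.8, 0.8, 0.8, 0.8]

```text
time_s: 20.45
position: [0.369, -0.3774, 0.139]
tool_rot: [[-0.001, -1.0, 0.001], [-1.0, 0.001, -0.001], [0.001, -0.001, -1.0]]
ft_force: [-0.1, 0.0, -1.0]
grip_width: 0.0765
```

Run:
```python
from h import *
st();d=get("wrist");d=get("wrist");st();crop(d,180,60,390,260,3,"pics/w14.png");np.save("d.npy",d,allow_pickle=True)
d=get("top");crop(d,300,180,450,280,5,"pics/t14.png")
```

```text
[ 0.369  -0.3774  0.139 ] [[-0.0008, -1.0, 0.001], [-1.0, 0.0008, -0.0014], [0.0014, -0.001, -1.0]] 20.45 0.0765 [-0.1  0.  -1. ]
[ 0.3691 -0.3768  0.1375] [[-0.0001, -1.0, -0.0005], [-1.0, 0.0001, 0.0011], [-0.0011, 0.0005, -1.0]] 20.55 0.0767 [0.7 0.2 0.4]
```

View pics/w14.png

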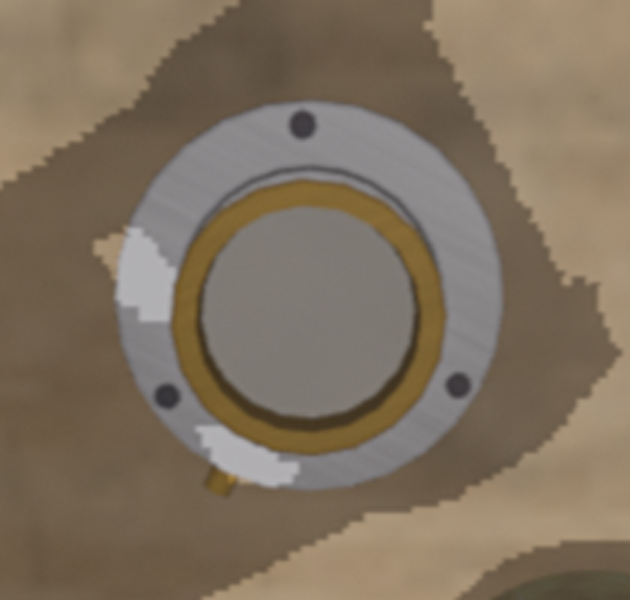

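Run:
```python
from h import *
d=np.load("d.npy",allow_pickle=True).item();print(ray(d,282.7,165.7,.042));st()
```

```text
[ 0.40853101 -0.37707221  0.042     ]
[ 0.3692 -0.3768  0.1373] [[0.0002, -1.0, -0.0008], [-1.0, -0.0002, 0.0014], [-0.0014, 0.0008, -1.0]] 20.6 0.0769 [ 1.  -0.4 -0.3]
```

Request:
jog_arm:
  dr:
    - [0, 0, 0]
    - [0, 0, 0]
    - [0, 0, 0]
    - [0, 0, 0]
    - [0, 0, 0]
    - [0, 0, 0]
    - [0, 0, 0]
    - [0, 0, 0]
    - [0, 0, 0]
    - [0, 0, 0]
  slide:
    - [-0.04, -0.02, 0]
    - [-0.04, -0.02, 0]
    - [-0.035, -0.02, 0]
    - [-0.003, -0.02, 0.015]
    - [0, 0, 0.02]
    - [0, 0, 0.01]
    - [0, 0, 0]
    - [0, 0, 0]
    - [0, 0, 0]
    - [0, 0, 0]
  gripper: [0.5, 0.5, 0.5, 0.5, 0.5, 0.5, 0.5, 0.5, 0.5, 0.5]

```text
time_s: 21.6
position: [0.4491, -0.2596, 0.0938]
tool_rot: [[-0.001, -1.0, 0.001], [-1.0, 0.001, -0.001], [0.001, -0.001, -1.0]]
ft_force: [0.3, 0.7, 1.1]
grip_width: 0.0639
```

Run:
```python
from h import *
st();d=get("wrist");st();crop(d,130,130,430,350,2.6,"pics/w15.png");np.save("d.npy",d,allow_pickle=True)
```

```text
[ 0.4491 -0.2596  0.0938] [[-0.0007, -1.0, 0.0009], [-1.0, 0.0007, -0.0009], [0.0009, -0.0009, -1.0]] 21.6 0.0639 [0.3 0.7 1.1]
[ 0.4491 -0.2595  0.0937] [[-0.0006, -1.0, 0.0008], [-1.0, 0.0006, -0.0007], [0.0007, -0.0008, -1.0]] 21.65 0.064 [ 0.1 -0.2  0. ]
```

View pics/w15.png

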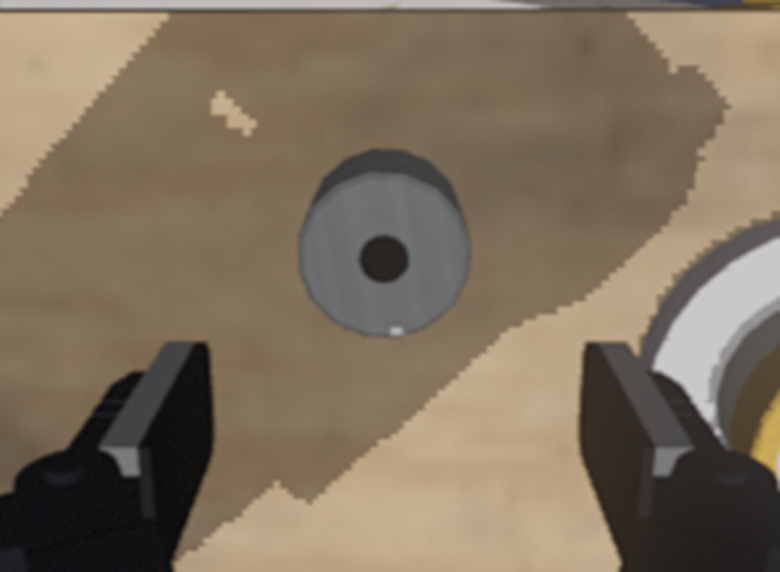

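Run:
```python
from h import *
d=np.load("d.npy",allow_pickle=True).item();print(ray(d,277.6,227.3,.032),ray(d,277.6,229.3,.032))
```

```text
[ 0.4551847 -0.2564559  0.032    ] [ 0.45388252 -0.25644911  0.032     ]
```

Request:
jog_arm:
  dr:
    - [0, 0, 0]
    - [0, 0, 0]
    - [0, 0, 0]
    - [0, 0, 0]
    - [0, 0, 0]
    - [0, 0, 0]
    - [0, 0, 0]
    - [0, 0, 0]
    - [0, 0, 0]
    - [0, 0, 0]
  slide:
    - [-0.003, -0.0056, 0.01]
    - [0, 0, 0.025]
    - [0, 0, 0.02]
    - [0, 0, 0.009]
    - [0, 0, 0]
    - [0, 0, 0]
    - [0, 0, 0]
    - [0, 0, 0]
    - [0, 0, 0]
    - [0, 0, 0]
  gripper: [0.5, 0.5, 0.5, 0.5, 0.5, 0.2, 0.0, -0.2, -0.3, -0.3]
  force: 60

```text
time_s: 22.65
position: [0.4551, -0.2566, 0.0305]
tool_rot: [[-0.0, -1.0, 0.002], [-1.0, 0.0, -0.002], [0.002, -0.002, -1.0]]
ft_force: [-1.0, 1.3, 6.5]
grip_width: 0.0396
```

Run:
```python
from h import *
st();d=get("wrist");st();crop(d,130,150,430,370,2.6,"pics/w16.png");np.save("d.npy",d,allow_pickle=True)
```

```text
[ 0.4551 -0.2566  0.0305] [[-0.0001, -1.0, 0.0018], [-1.0, 0.0001, -0.0018], [0.0018, -0.0018, -1.0]] 22.65 0.0396 [-1.   1.3  6.5]
[ 0.4551 -0.2566  0.0305] [[-0.0002, -1.0, 0.0017], [-1.0, 0.0002, -0.0017], [0.0017, -0.0017, -1.0]] 22.7 0.0398 [-1.7  0.6  6. ]
```

View pics/w16.png

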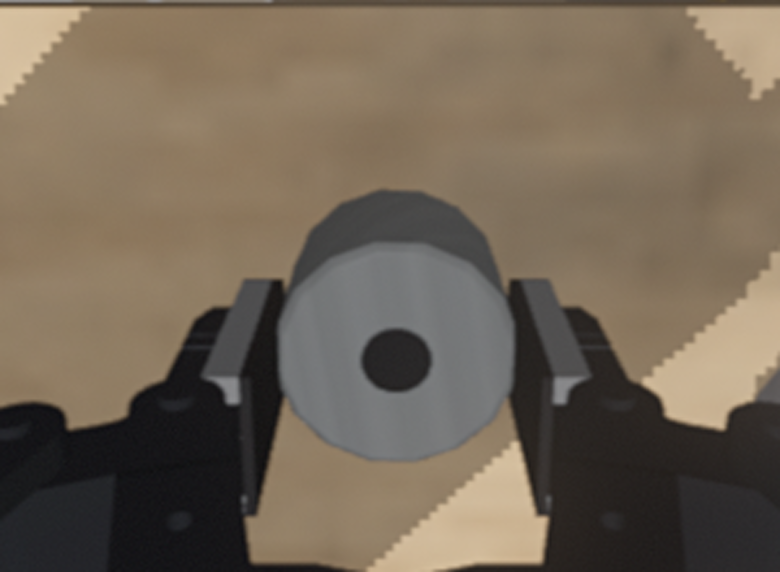

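```bash
cat >> h.py <<'E'
from scipy.optimize import least_squares
def fit(d,r,z,left,right,top,bot):
    # extremes (px) of circle radius r at height z -> centre
    a=np.linspace(0,2*np.pi,181)
    def f(c):
        P=np.array([proj(d,[c[0]+r*np.cos(q),c[1]+r*np.sin(q),z]) for q in a])
        return np.array([P[:,0].min()-left,P[:,0].max()-right,P[:,1].min()-top,P[:,1].max()-bot])
    s=least_squares(f,ray(d,(left+right)/2,(top+bot)/2,z)[:2]);return s.x,s.fun.round(1)
E
python3 - <<'E'
from h import *
d=np.load("d.npy",allow_pickle=True).item()
u=lambda a:130+a/2.6-.3
v=lambda a:150+a/2.6-.3
print(fit(d,.021,.032,u(279),u(515),v(242),v(461)),ray(d,u(396.5),v(360),.032))
E
```

```text
(array([ 0.4544244 , -0.25633739]), array([-2.4,  2.4, -0.8,  1.2])) [ 0.45375124 -0.25624802  0.032     ]
```

Request:
jog_arm:
  dr:
    - [0, 0, 0]
    - [0, 0, 0]
    - [0, 0, 0]
    - [0, 0, 0]
    - [0, 0, 0]
    - [0, 0, 0]
    - [0, 0, 0]
    - [0, 0, 0]
    - [0, 0, 0]
    - [0, 0, 0]
  slide:
    - [0, 0, -0.005]
    - [0, 0, -0.015]
    - [0, 0, -0.025]
    - [0, 0, -0.025]
    - [0.02, 0.01, 0]
    - [0.04, 0.0156, 0]
    - [0.04, 0.015, 0]
    - [0.0206, 0.005, 0]
    - [0, 0, 0]
    - [0, 0, 0]
  gripper: [-0.3, -0.3, -0.3, -0.3, -0.3, -0.3, -0.3, -0.3, -0.3, -0.3]

```text
time_s: 23.7
position: [0.4087, -0.3765, 0.0991]
tool_rot: [[-0.001, -1.0, -0.0], [-1.0, 0.001, 0.001], [-0.001, 0.0, -1.0]]
ft_force: [-0.5, -0.2, -3.7]
grip_width: 0.0399
```

Run:
```python
from h import *
st();d=get("wrist");d=get("wrist");st();crop(d,130,130,430,350,2.6,"pics/w17.png");np.save("d.npy",d,allow_pickle=True)
```

```text
[ 0.4087 -0.3765  0.0991] [[-0.001, -1.0, -0.0004], [-1.0, 0.001, 0.0009], [-0.0009, 0.0004, -1.0]] 23.7 0.0399 [-0.5 -0.2 -3.7]
[ 0.4091 -0.3757  0.0991] [[0.0006, -1.0, -0.0004], [-1.0, -0.0006, 0.0008], [-0.0008, 0.0004, -1.0]] 23.8 0.0393 [ 0.   0.7 -3.2]
```

View pics/w17.png

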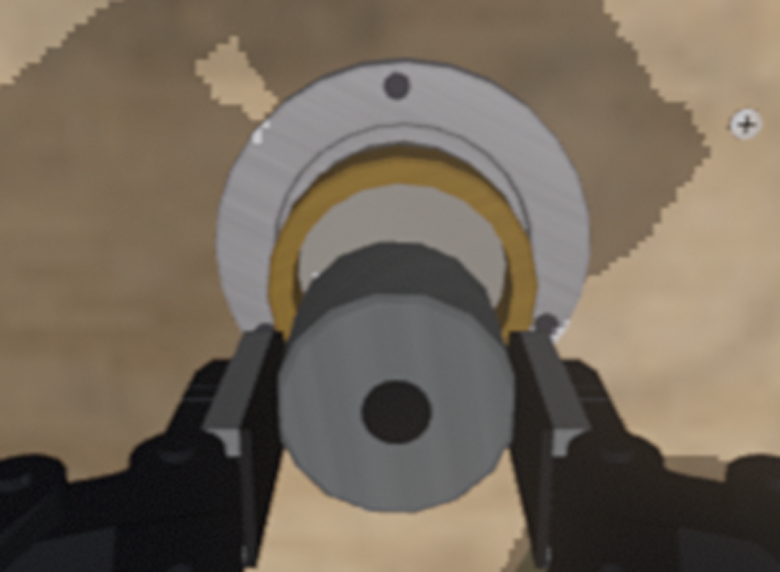

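Request:
jog_arm:
  dr:
    - [0, 0, 0]
    - [0, 0, 0]
    - [0, 0, 0]
    - [0, 0, 0]
    - [0, 0, 0]
    - [0, 0, 0]
    - [0, 0, 0]
    - [0, 0, 0]
    - [0, 0, 0]
    - [0, 0, 0]
  slide:
    - [0.0013, -0.0003, 0]
    - [0, 0, 0.01]
    - [0, 0, 0.01]
    - [0, 0, 0.003]
    - [0, 0, 0]
    - [0, 0, 0]
    - [0, 0, 0]
    - [0, 0, 0]
    - [0, 0, 0]
    - [0, 0, 0]
  gripper: [-0.3, -0.3, -0.3, -0.3, -0.3, -0.3, -0.3, -0.3, -0.3, -0.3]

```text
time_s: 24.8
position: [0.4093, -0.3781, 0.0763]
tool_rot: [[-0.0, -1.0, 0.0], [-1.0, 0.0, -0.0], [0.0, -0.0, -1.0]]
ft_force: [-0.5, 0.3, -4.4]
grip_width: 0.0395
```

Run:
```python
from h import *
st();d=get("wrist");st();crop(d,130,130,430,350,2.6,"pics/w18.png");np.save("d.npy",d,allow_pickle=True)
```

```text
[ 0.4093 -0.3781  0.0763] [[-0.0003, -1.0, 0.0002], [-1.0, 0.0003, -0.0002], [0.0002, -0.0002, -1.0]] 24.8 0.0395 [-0.5  0.3 -4.4]
[ 0.4093 -0.3781  0.0762] [[-0.0003, -1.0, 0.0001], [-1.0, 0.0003, -0.0001], [0.0001, -0.0001, -1.0]] 24.85 0.0398 [-0.8 -0.4 -4.6]
```

View pics/w18.png

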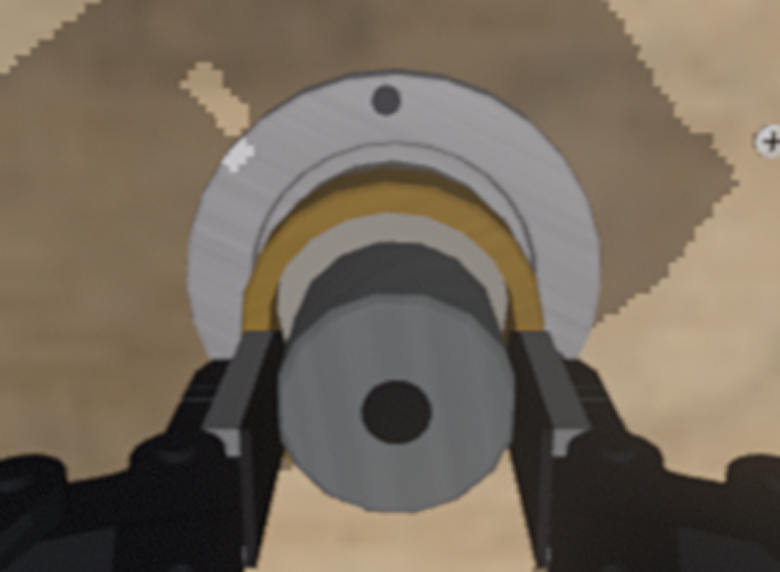

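Run:
```python
from h import *
d=np.load("d.npy",allow_pickle=True).item()
u=lambda a:130+a/2.6-.3
v=lambda a:130+a/2.6-.3
print("ring inner front",ray(d,u(395),v(213),.042),"outer",ray(d,u(395),v(183),.042),"plug",ray(d,u(398),v(242),.0457), "ring outerL/R",ray(d,u(243),v(325),.042),ray(d,u(543),v(325),.042))
```

```text
ring inner front [ 0.43305756 -0.37749638  0.042     ] outer [ 0.43926223 -0.37750509  0.042     ] plug [ 0.42810195 -0.37809001  0.0457    ] ring outerL/R [ 0.40879075 -0.34568105  0.042     ] [ 0.40872502 -0.40840545  0.042     ]
```

Request:
jog_arm:
  dr:
    - [0, 0, 0]
    - [0, 0, 0]
    - [0, 0, 0]
    - [0, 0, 0]
    - [0, 0, 0]
    - [0, 0, 0]
    - [0, 0, 0]
    - [0, 0, 0]
    - [0, 0, 0]
    - [0, 0, 0]
  slide:
    - [-0.001, 0, 0]
    - [0, 0, 0.005]
    - [0, 0, 0.005]
    - [0, 0, 0.005]
    - [0, 0, 0.002]
    - [0, 0, 0.001]
    - [0, 0, 0.0006]
    - [0, 0, 0.0006]
    - [0, 0, 0.0006]
    - [0, 0, 0]
  gripper: [-0.3, -0.3, -0.3, -0.3, -0.3, -0.3, -0.3, -0.3, -0.3, -0.3]

```text
time_s: 25.85
position: [0.4093, -0.3771, 0.0566]
tool_rot: [[-0.0, -1.0, 0.0], [-1.0, 0.0, -0.0], [0.0, -0.0, -1.0]]
ft_force: [-0.1, -0.4, -1.6]
grip_width: 0.039
```

Run:
```python
from h import *
st();d=get("wrist");st();crop(d,130,130,430,350,2.6,"pics/w19.png");np.save("d.npy",d,allow_pickle=True)
```

```text
[ 0.4093 -0.3771  0.0566] [[-0.0002, -1.0, 0.0002], [-1.0, 0.0002, -0.0004], [0.0004, -0.0002, -1.0]] 25.85 0.039 [-0.1 -0.4 -1.6]
[ 0.4093 -0.3771  0.0566] [[-0.0002, -1.0, 0.0002], [-1.0, 0.0002, -0.0003], [0.0003, -0.0002, -1.0]] 25.9 0.0398 [ 0.4  0.5 -1.6]
```

View pics/w19.png

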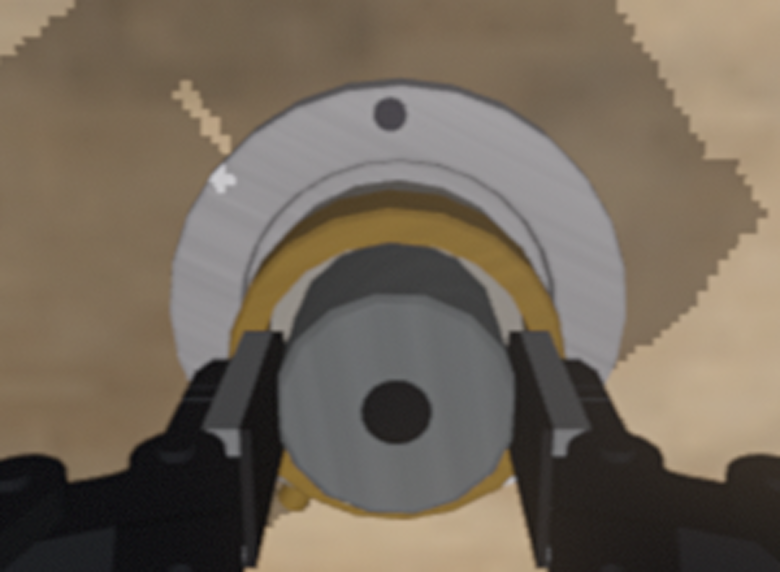

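Request:
jog_arm:
  dr:
    - [0, 0, 0]
    - [0, 0, 0]
    - [0, 0, 0]
    - [0, 0, 0]
    - [0, 0, 0]
    - [0, 0, 0]
    - [0, 0, 0]
    - [0, 0, 0]
    - [0, 0, 0]
    - [0, 0, 0]
  slide:
    - [0, 0, 0.0005]
    - [0, 0, 0]
    - [0, 0, 0]
    - [0, 0, 0]
    - [0, 0, 0]
    - [0, 0, -0.015]
    - [0, 0, -0.03]
    - [0, 0.02, -0.03]
    - [0, 0.02, -0.02]
    - [0, 0, 0]
  gripper: [-0.3, -0.3, -0.1, 0.1, 0.3, 0.4, 0.4, 0.4, 0.4, 0.4]

```text
time_s: 26.9
position: [0.3686, -0.3781, 0.1534]
tool_rot: [[-0.002, -1.0, 0.002], [-1.0, 0.002, -0.004], [0.004, -0.002, -1.0]]
ft_force: [0.8, -0.1, -0.2]
grip_width: 0.0599
```

Run:
```python
from h import *
st();d=get("wrist");d=get("wrist");st();crop(d,180,60,390,260,3,"pics/w20.png");np.save("d.npy",d,allow_pickle=True)
d=get("side");crop(d,300,120,440,220,5,"pics/s20.png")
```

```text
[ 0.3686 -0.3781  0.1534] [[-0.0016, -1.0, 0.0023], [-1.0, 0.0016, -0.0043], [0.0043, -0.0023, -1.0]] 26.9 0.0599 [ 0.8 -0.1 -0.2]
[ 0.3694 -0.3772  0.1507] [[-0.0009, -1.0, 0.0005], [-1.0, 0.0009, -0.0004], [0.0004, -0.0005, -1.0]] 27.0 0.0596 [ 0.5 -0.6 -0.4]
```

View pics/w20.png

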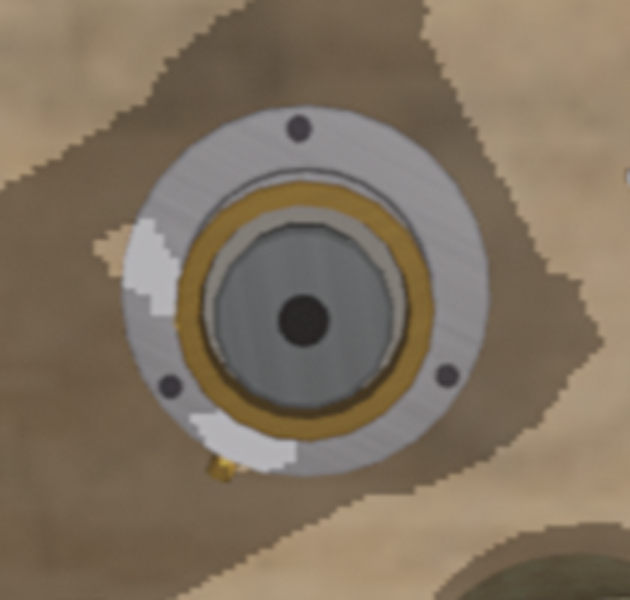

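View pics/s20.png

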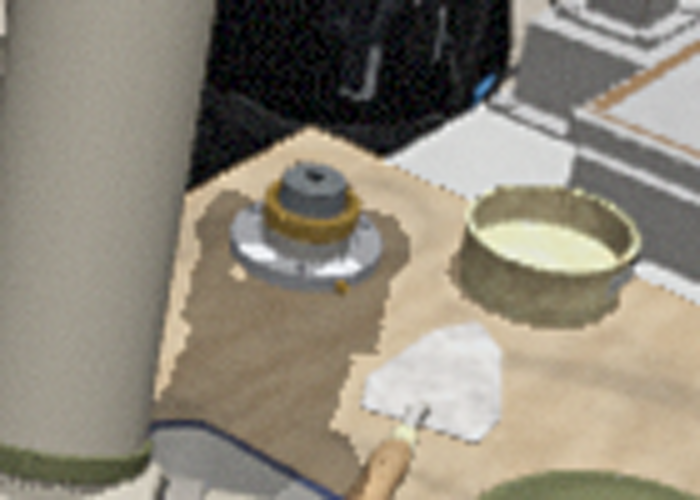

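Run:
```python
from h import *
d=np.load("d.npy",allow_pickle=True).item();print("plug",ray(d,280.7,166.7,.058));st()
```

```text
plug [ 0.40832187 -0.37654357  0.058     ]
[ 0.3695 -0.3769  0.1501] [[-0.0004, -1.0, -0.0002], [-1.0, 0.0004, 0.0009], [-0.0009, 0.0002, -1.0]] 27.05 0.0595 [-0.2 -0.3  0.1]
```

Request:
jog_arm:
  dr:
    - [0, 0, 0]
    - [0, 0, 0]
    - [0, 0, 0]
    - [0, 0, 0]
    - [0, 0, 0]
    - [0, 0, 0]
    - [0, 0, 0]
    - [0, 0, 0]
    - [0, 0, 0]
    - [0, 0, 0]
  slide:
    - [-0.04, -0.01, 0]
    - [-0.045, -0.01, 0]
    - [-0.045, -0.01, 0]
    - [-0.045, -0.01, 0]
    - [-0.045, -0.014, 0]
    - [-0.03, 0, 0.02]
    - [0, 0, 0.03]
    - [0, 0, 0.02]
    - [0, 0, 0]
    - [0, 0, 0]
  gripper: [0.4, 0.4, 0.4, 0.4, 0.4, 0.4, 0.4, 0.4, 0.4, 0.4]

```text
time_s: 28.05
position: [0.4236, -0.1269, 0.0806]
tool_rot: [[0.0, -1.0, -0.001], [-1.0, -0.0, 0.001], [-0.001, 0.001, -1.0]]
ft_force: [-0.2, 0.1, 0.6]
grip_width: 0.0597
```

Run:
```python
from h import *
st();d=get("wrist");st();crop(d,130,130,430,350,2.6,"pics/w21.png");np.save("d.npy",d,allow_pickle=True)
```

```text
[ 0.4236 -0.1269  0.0806] [[0.0001, -1.0, -0.0011], [-1.0, -0.0001, 0.0008], [-0.0008, 0.0011, -1.0]] 28.05 0.0597 [-0.2  0.1  0.6]
[ 0.4238 -0.1272  0.0811] [[-0.0002, -1.0, 0.0002], [-1.0, 0.0002, -0.0], [0.0, -0.0002, -1.0]] 28.1 0.0594 [ 0.5 -0.3  0.3]
```

View pics/w21.png

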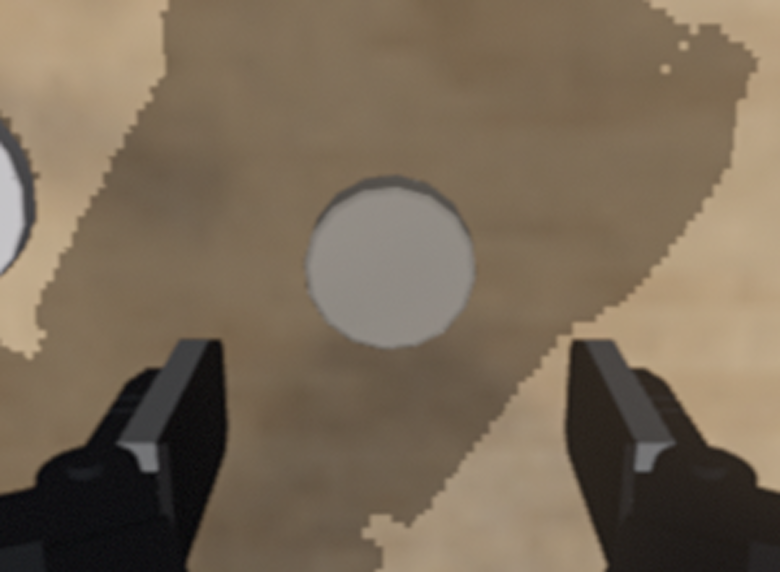

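Run:
```python
from h import *
d=np.load("d.npy",allow_pickle=True).item();print(ray(d,279.7,232.8,.016));st()
```

```text
[ 0.42502122 -0.12498334  0.016     ]
[ 0.4238 -0.1272  0.0811] [[-0.0002, -1.0, 0.0002], [-1.0, 0.0002, -0.0], [0.0, -0.0002, -1.0]] 28.1 0.0594 [ 0.5 -0.3  0.3]
```

Request:
jog_arm:
  dr:
    - [0, 0, 0]
    - [0, 0, 0]
    - [0, 0, 0]
    - [0, 0, 0]
    - [0, 0, 0]
    - [0, 0, 0]
    - [0, 0, 0]
    - [0, 0, 0]
    - [0, 0, 0]
    - [0, 0, 0]
  slide:
    - [-0.0022, -0.0012, 0.01]
    - [0, 0, 0.025]
    - [0, 0, 0.02]
    - [0, 0, 0.01]
    - [0, 0, 0.001]
    - [0, 0, 0]
    - [0, 0, 0]
    - [0, 0, 0]
    - [0, 0, 0]
    - [0, 0, 0]
  gripper: [0.4, 0.4, 0.4, 0.4, 0.4, 0.2, 0.0, -0.2, -0.3, -0.3]
  force: 40

```text
time_s: 29.1
position: [0.425, -0.1251, 0.0159]
tool_rot: [[-0.0, -1.0, 0.002], [-1.0, 0.0, -0.001], [0.001, -0.002, -1.0]]
ft_force: [-1.3, 0.3, 5.7]
grip_width: 0.0401
```

Run:
```python
from h import *
st();d=get("wrist");st();crop(d,130,150,430,370,2.6,"pics/w22.png");np.save("d.npy",d,allow_pickle=True)
```

```text
[ 0.425  -0.1251  0.0159] [[-0.0002, -1.0, 0.0018], [-1.0, 0.0002, -0.0011], [0.0011, -0.0018, -1.0]] 29.1 0.0401 [-1.3  0.3  5.7]
[ 0.425  -0.1251  0.0159] [[-0.0002, -1.0, 0.0018], [-1.0, 0.0002, -0.0011], [0.0011, -0.0018, -1.0]] 29.15 0.0397 [-0.4  0.1  6. ]
```

View pics/w22.png

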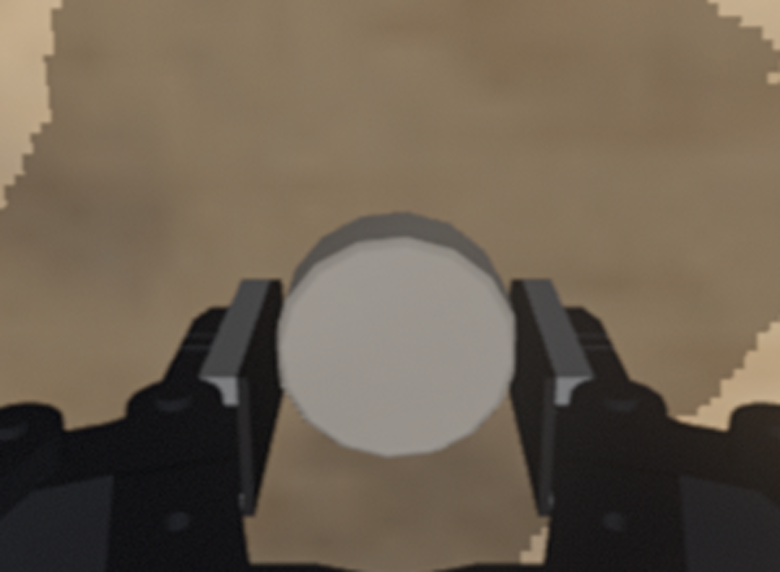

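Request:
jog_arm:
  dr:
    - [0, 0, 0]
    - [0, 0, 0]
    - [0, 0, 0]
    - [0, 0, 0]
    - [0, 0, 0]
    - [0, 0, 0]
    - [0, 0, 0]
    - [0, 0, 0]
    - [0, 0, 0]
    - [0, 0, 0]
  slide:
    - [0, 0, -0.005]
    - [0, 0, -0.02]
    - [0, 0, -0.035]
    - [0.02, 0, -0.03]
    - [0.04, 0.006, 0]
    - [0.045, 0.005, 0]
    - [0.045, 0.0055, 0]
    - [0.045, 0, 0]
    - [0.04, 0, 0]
    - [0.017, 0, 0]
  gripper: [-0.3, -0.3, -0.3, -0.3, -0.3, -0.3, -0.3, -0.3, -0.3, -0.3]

```text
time_s: 30.15
position: [0.4076, -0.3803, 0.1055]
tool_rot: [[-0.003, -1.0, 0.001], [-1.0, 0.003, -0.002], [0.002, -0.001, -1.0]]
ft_force: [0.6, 0.0, -1.4]
grip_width: 0.0399
```

Request:
jog_arm:
  dr:
    - [0, 0, 0]
    - [0, 0, 0]
    - [0, 0, 0]
    - [0, 0, 0]
    - [0, 0, 0]
    - [0, 0, 0]
    - [0, 0, 0]
    - [0, 0, 0]
    - [0, 0, 0]
    - [0, 0, 0]
  slide:
    - [0, 0, 0]
    - [0, 0, 0.005]
    - [0, 0, 0.01]
    - [0, 0, 0.005]
    - [0, 0, 0]
    - [0, 0, 0]
    - [0, 0, 0]
    - [0, 0, 0]
    - [0, 0, 0]
    - [0, 0, 0]
  gripper: [-0.3, -0.3, -0.3, -0.3, -0.3, -0.3, -0.3, -0.3, -0.3, -0.3]

```text
time_s: 31.15
position: [0.408, -0.3769, 0.0849]
tool_rot: [[-0.0, -1.0, 0.0], [-1.0, 0.0, -0.0], [0.0, -0.0, -1.0]]
ft_force: [-0.5, -0.6, -1.1]
grip_width: 0.0401
```

Run:
```python
from h import *
st();d=get("wrist");st();crop(d,130,130,430,350,2.6,"pics/w23.png");np.save("d.npy",d,allow_pickle=True)
```

```text
[ 0.408  -0.3769  0.0849] [[-0.0003, -1.0, 0.0001], [-1.0, 0.0003, -0.0002], [0.0002, -0.0001, -1.0]] 31.15 0.0401 [-0.5 -0.6 -1.1]
[ 0.408  -0.3769  0.0849] [[-0.0002, -1.0, 0.0001], [-1.0, 0.0002, -0.0002], [0.0002, -0.0001, -1.0]] 31.2 0.0399 [ 0.4 -0.4 -0.9]
```

View pics/w23.png

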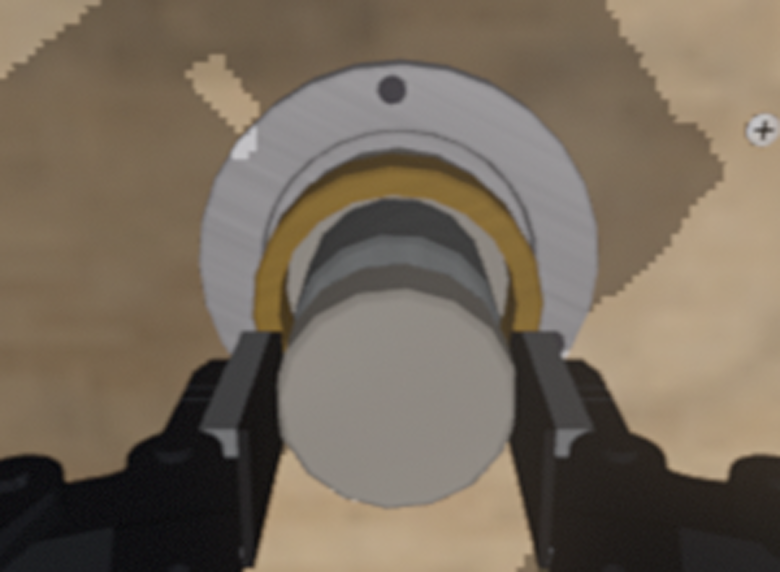

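Run:
```python
from h import *
d=np.load("d.npy",allow_pickle=True).item()
u=lambda a:130+a/2.6-.3
print(ray(d,u(397),u(236),.058),ray(d,u(397),u(264),.069))
```

```text
[ 0.42915336 -0.37669154  0.058     ] [ 0.4271851  -0.37667856  0.069     ]
```

Request:
jog_arm:
  dr:
    - [0, 0, 0]
    - [0, 0, 0]
    - [0, 0, 0]
    - [0, 0, 0]
    - [0, 0, 0]
    - [0, 0, 0]
    - [0, 0, 0]
    - [0, 0, 0]
    - [0, 0, 0]
    - [0, 0, 0]
  slide:
    - [0, -0.0013, 0.003]
    - [0, 0, 0.003]
    - [0, 0, 0.002]
    - [0, 0, 0.001]
    - [0, 0, 0.0006]
    - [0, 0, 0.0006]
    - [0, 0, 0.0006]
    - [0, 0, 0.0006]
    - [0, 0, 0]
    - [0, 0, 0]
  gripper: [-0.3, -0.3, -0.3, -0.3, -0.3, -0.3, -0.3, -0.3, -0.3, -0.3]

```text
time_s: 32.2
position: [0.4093, -0.3769, 0.0739]
tool_rot: [[-0.0, -1.0, 0.0], [-1.0, 0.0, -0.001], [0.001, -0.0, -1.0]]
ft_force: [-1.6, 1.8, 6.1]
grip_width: 0.0399
```

Run:
```python
from h import *
st();d=get("wrist");st();crop(d,130,130,430,350,2.6,"pics/w24.png");np.save("d.npy",d,allow_pickle=True)
```

```text
[ 0.4093 -0.3769  0.0739] [[-0.0001, -1.0, 0.0003], [-1.0, 0.0001, -0.0005], [0.0005, -0.0003, -1.0]] 32.2 0.0399 [-1.6  1.8  6.1]
[ 0.4093 -0.3769  0.0739] [[-0.0002, -1.0, 0.0003], [-1.0, 0.0002, -0.0005], [0.0005, -0.0003, -1.0]] 32.25 0.0397 [-1.2  1.3  5.8]
```

View pics/w24.png

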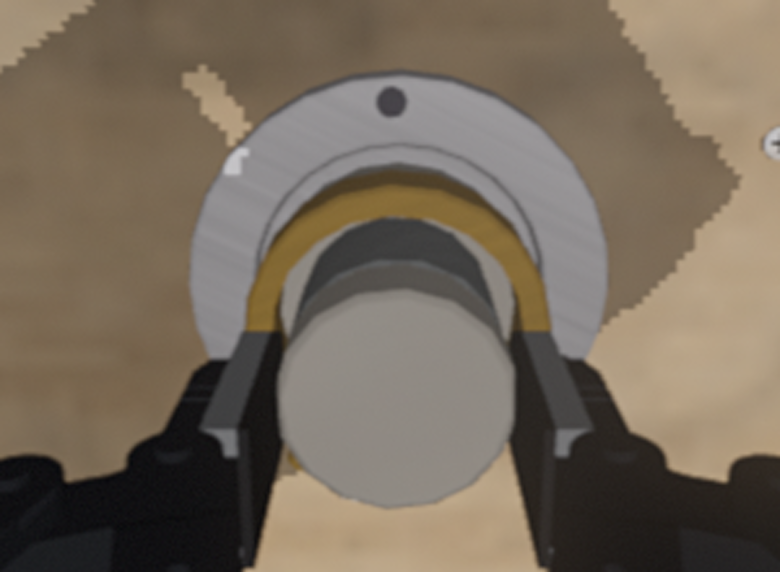

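Seated, contact 6 N at the expected height, aligned. Release.

Request:
jog_arm:
  dr:
    - [0, 0, 0]
    - [0, 0, 0]
    - [0, 0, 0]
    - [0, 0, 0]
    - [0, 0, 0]
    - [0, 0, 0]
    - [0, 0, 0]
    - [0, 0, 0]
    - [0, 0, 0]
    - [0, 0, 0]
  slide:
    - [0, 0, 0]
    - [0, 0, 0]
    - [0, 0, 0]
    - [0, 0, 0]
    - [0, 0, -0.01]
    - [0, 0, -0.025]
    - [0, 0.01, -0.03]
    - [0, 0.02, -0.01]
    - [0, 0.01, 0]
    - [0, 0, 0]
  gripper: [-0.2, 0.0, 0.2, 0.4, 0.4, 0.4, 0.4, 0.4, 0.4, 0.4]

```text
time_s: 33.25
position: [0.3684, -0.3768, 0.1485]
tool_rot: [[-0.002, -1.0, -0.0], [-1.0, 0.002, 0.0], [-0.0, 0.0, -1.0]]
ft_force: [0.5, 0.4, -0.4]
grip_width: 0.0595
```

Run:
```python
from h import *
st();d=get("wrist");d=get("wrist");st();crop(d,180,60,390,260,3,"pics/w25.png");np.save("d.npy",d,allow_pickle=True)
d=get("side");crop(d,300,120,440,220,5,"pics/s25.png")
```

```text
[ 0.3684 -0.3768  0.1485] [[-0.0015, -1.0, -0.0001], [-1.0, 0.0015, 0.0002], [-0.0002, 0.0001, -1.0]] 33.25 0.0595 [ 0.5  0.4 -0.4]
[ 0.3694 -0.3767  0.1479] [[-0.0007, -1.0, -0.0004], [-1.0, 0.0007, 0.001], [-0.001, 0.0004, -1.0]] 33.35 0.0599 [0.6 0.3 0.4]
```

View pics/w25.png

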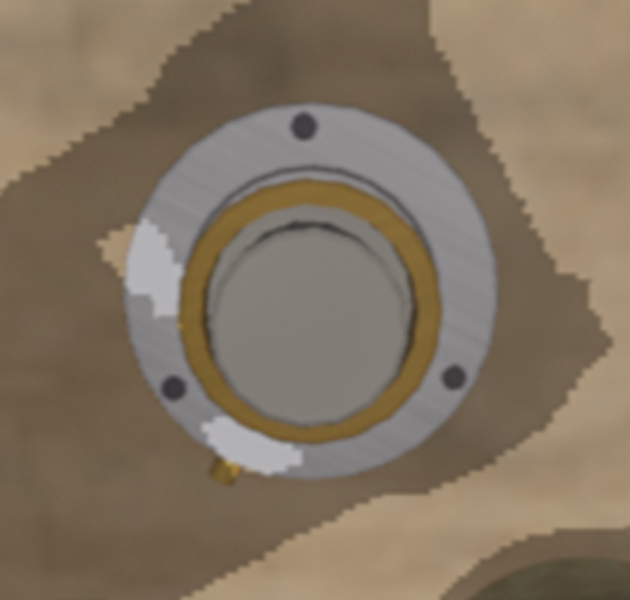

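View pics/s25.png

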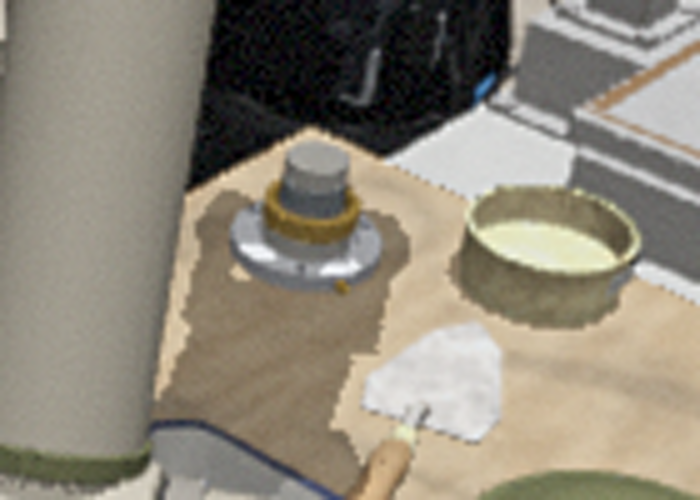

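Request:
jog_arm:
  dr:
    - [0, 0, 0]
    - [0, 0, 0]
    - [0, 0, 0]
    - [0, 0, 0]
    - [0, 0, 0]
    - [0, 0, 0]
    - [0, 0, 0]
    - [0, 0, 0]
    - [0, 0, 0]
    - [0, 0, 0]
  slide:
    - [-0.03, 0, 0]
    - [-0.045, -0.01, 0]
    - [-0.045, -0.015, 0]
    - [-0.045, -0.015, 0]
    - [-0.045, -0.015, 0]
    - [-0.045, -0.0176, 0]
    - [-0.045, 0, 0]
    - [-0.045, 0, 0.01]
    - [-0.0237, 0, 0.02]
    - [0, 0, 0]
  gripper: [0.1, 0.1, 0.1, 0.1, 0.1, 0.1, 0.1, 0.1, 0.1, 0.1]

```text
time_s: 34.4
position: [0.4407, -0.005, 0.1163]
tool_rot: [[0.004, -1.0, -0.005], [-1.0, -0.004, 0.002], [-0.002, 0.005, -1.0]]
ft_force: [0.1, 0.6, 0.3]
grip_width: 0.0471
```

Run:
```python
from h import *
d=np.load("d.npy",allow_pickle=True).item();print("nstone",ray(d,180+312/3-.3,60+327/3-.3,.074))
st();d=get("wrist");d=get("wrist");st();crop(d,130,130,430,350,2.6,"pics/w26.png");np.save("d.npy",d,allow_pickle=True)
```

```text
nstone [ 0.40950735 -0.37735943  0.074     ]
[ 0.4407 -0.005   0.1163] [[0.0041, -1.0, -0.0048], [-1.0, -0.0041, 0.0018], [-0.0019, 0.0048, -1.0]] 34.4 0.0471 [0.1 0.6 0.3]
[ 0.4422 -0.0078  0.1181] [[0.0015, -1.0, -0.001], [-1.0, -0.0015, 0.0002], [-0.0002, 0.001, -1.0]] 34.5 0.0469 [ 0.7 -1.  -0.4]
```

View pics/w26.png

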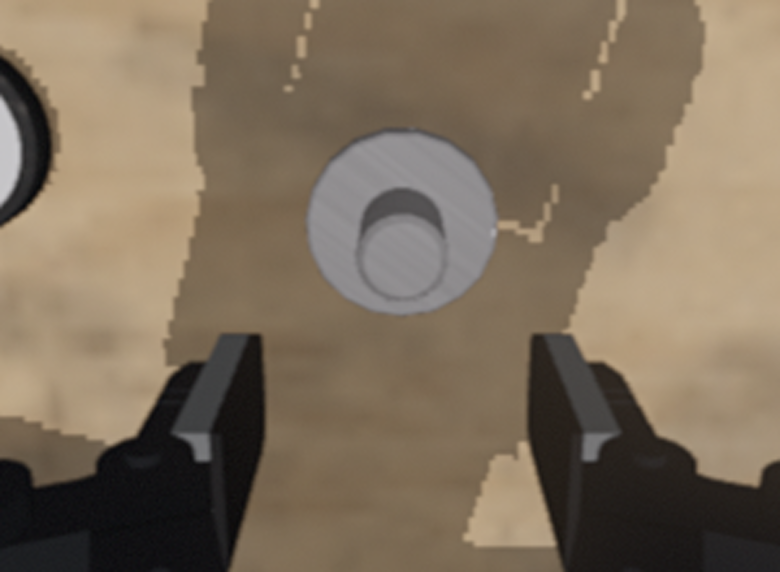

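Run:
```python
from h import *
d=np.load("d.npy",allow_pickle=True).item();f=lambda a,b,z:ray(d,130+a/2.6-.3,130+b/2.6-.3,z)
print(f(402,257.5,.04),f(402,221.5,.01));st();d=get("wrist");print(f(402,257.5,.04),f(402,221.5,.01))
```

```text
[ 0.44132903 -0.00767064  0.04      ] [ 0.44223161 -0.00783496  0.01      ]
[ 0.4422 -0.0078  0.1181] [[0.0015, -1.0, -0.001], [-1.0, -0.0015, 0.0002], [-0.0002, 0.001, -1.0]] 34.5 0.0469 [ 0.7 -1.  -0.4]
[ 0.44185214 -0.0088736   0.04      ] [ 0.44283978 -0.00905925  0.01      ]
```

Request:
jog_arm:
  dr:
    - [0, 0, 0]
    - [0, 0, 0]
    - [0, 0, 0]
    - [0, 0, 0]
    - [0, 0, 0]
    - [0, 0, 0]
    - [0, 0, 0]
    - [0, 0, 0]
    - [0, 0, 0]
    - [0, 0, 0]
  slide:
    - [0, 0, 0.01]
    - [0, 0, 0.02]
    - [0, 0, 0.01]
    - [0, 0, 0]
    - [0, 0, 0]
    - [0, 0, 0]
    - [0, 0, 0]
    - [0, 0, 0]
    - [0, 0, 0]
    - [0, 0, 0]
  gripper: [0.1, 0.1, 0.1, 0.1, 0.1, 0.1, 0.1, 0.1, 0.1, 0.1]

```text
time_s: 35.55
position: [0.442, -0.0082, 0.0785]
tool_rot: [[-0.0, -1.0, 0.0], [-1.0, 0.0, -0.0], [0.0, -0.0, -1.0]]
ft_force: [0.4, 1.0, -0.0]
grip_width: 0.0471
```

Run:
```python
from h import *
st();d=get("wrist");st();crop(d,130,130,430,350,2.6,"pics/w27.png");np.save("d.npy",d,allow_pickle=True)
```

```text
[ 0.442  -0.0082  0.0785] [[-0.0001, -1.0, 0.0002], [-1.0, 0.0001, -0.0001], [0.0001, -0.0002, -1.0]] 35.55 0.0471 [ 0.4  1.  -0. ]
[ 0.442  -0.0082  0.0785] [[-0.0001, -1.0, 0.0002], [-1.0, 0.0001, -0.0], [0.0, -0.0002, -1.0]] 35.6 0.0471 [ 0.6 -0.3 -0.2]
```

View pics/w27.png

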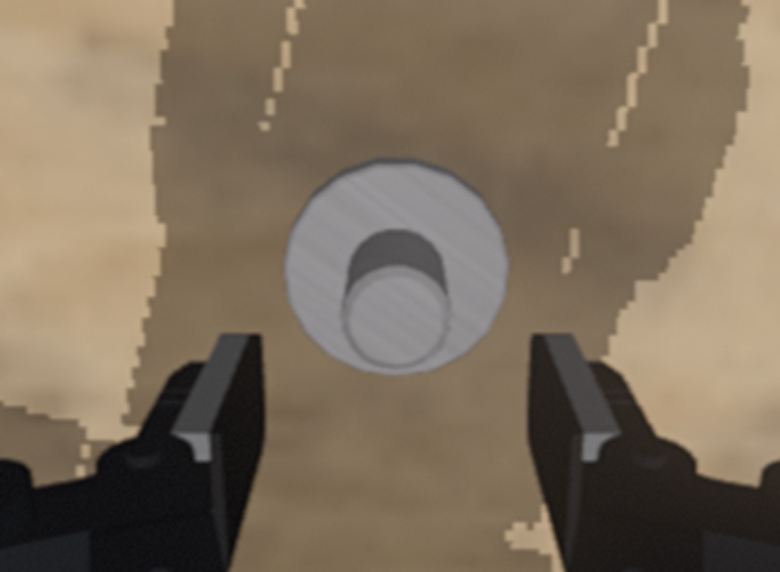

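Run:
```python
from h import *
d=np.load("d.npy",allow_pickle=True).item();f=lambda a,b,z:ray(d,130+a/2.6-.3,130+b/2.6-.3,z)
print(f(396.5,318,.04),f(396.5,268.5,.01))
```

```text
[ 0.44125601 -0.00782406  0.04      ] [ 0.44201266 -0.00783606  0.01      ]
```

Request:
jog_arm:
  dr:
    - [0, 0, 0]
    - [0, 0, 0]
    - [0, 0, 0]
    - [0, 0, 0]
    - [0, 0, 0]
    - [0, 0, 0]
    - [0, 0, 0]
    - [0, 0, 0]
    - [0, 0, 0]
    - [0, 0, 0]
  slide:
    - [0, 0, 0.015]
    - [0, 0, 0.02]
    - [0, 0, 0.014]
    - [0, 0, 0]
    - [0, 0, 0]
    - [0, 0, 0]
    - [0, 0, 0]
    - [0, 0, 0]
    - [0, 0, 0]
    - [0, 0, 0]
  gripper: [0.1, 0.1, 0.1, 0.1, 0.1, -0.3, -0.5, -0.6, -0.7, -0.7]
  force: 40

```text
time_s: 36.6
position: [0.4423, -0.0082, 0.0303]
tool_rot: [[-0.0, -1.0, 0.002], [-1.0, 0.0, -0.0], [0.0, -0.002, -1.0]]
ft_force: [-0.5, 1.2, 4.5]
grip_width: 0.0223
```

Run:
```python
from h import *
st();d=get("wrist");st();crop(d,130,130,430,350,2.6,"pics/w28.png");np.save("d.npy",d,allow_pickle=True)
```

```text
[ 0.4423 -0.0082  0.0303] [[-0.0002, -1.0, 0.0016], [-1.0, 0.0002, -0.0004], [0.0004, -0.0016, -1.0]] 36.6 0.0223 [-0.5  1.2  4.5]
[ 0.4423 -0.0082  0.0303] [[-0.0001, -1.0, 0.0016], [-1.0, 0.0001, -0.0004], [0.0004, -0.0016, -1.0]] 36.65 0.0226 [0.4 0.  4.4]
```

View pics/w28.png

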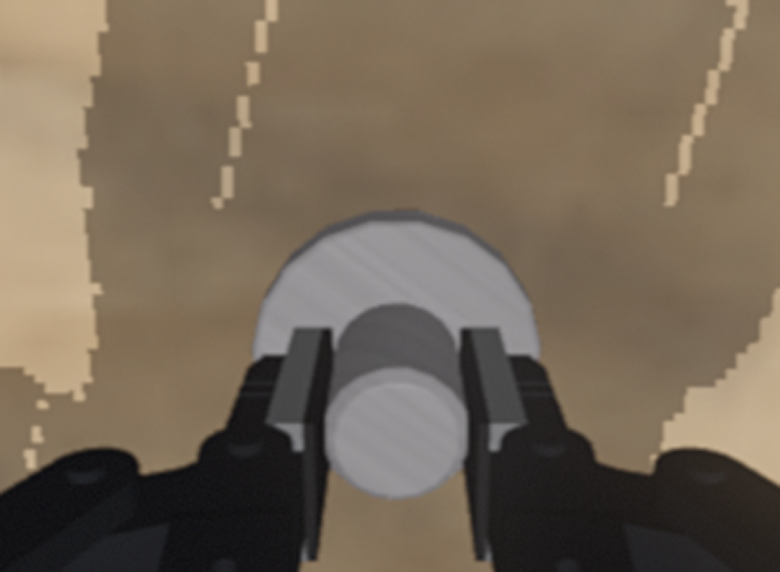

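Request:
jog_arm:
  dr:
    - [0, 0, 0]
    - [0, 0, 0]
    - [0, 0, 0]
    - [0, 0, 0]
    - [0, 0, 0]
    - [0, 0, 0]
    - [0, 0, 0]
    - [0, 0, 0]
    - [0, 0, 0]
    - [0, 0, 0]
  slide:
    - [0, 0, -0.005]
    - [0, 0, -0.02]
    - [0, 0, -0.035]
    - [0.02, 0, -0.035]
    - [0.04, 0.01, -0.015]
    - [0.045, 0.01, 0]
    - [0.045, 0.0124, 0]
    - [0.045, 0, 0]
    - [0.045, 0, 0]
    - [0.045, 0, 0]
  gripper: [-0.7, -0.7, -0.7, -0.7, -0.7, -0.7, -0.7, -0.7, -0.7, -0.7]

```text
time_s: 37.65
position: [0.409, -0.295, 0.14]
tool_rot: [[-0.001, -1.0, 0.0], [-1.0, 0.001, -0.0], [0.0, -0.0, -1.0]]
ft_force: [0.6, 0.3, -1.6]
grip_width: 0.0222
```

Request:
jog_arm:
  dr:
    - [0, 0, 0]
    - [0, 0, 0]
    - [0, 0, 0]
    - [0, 0, 0]
    - [0, 0, 0]
    - [0, 0, 0]
    - [0, 0, 0]
    - [0, 0, 0]
    - [0, 0, 0]
    - [0, 0, 0]
  slide:
    - [0.045, 0, 0]
    - [0.03, 0, 0]
    - [0.0088, 0, 0]
    - [0, 0, 0]
    - [0, 0, 0.005]
    - [0, 0, 0.012]
    - [0, 0, 0.005]
    - [0, 0, 0]
    - [0, 0, 0]
    - [0, 0, 0]
  gripper: [-0.7, -0.7, -0.7, -0.7, -0.7, -0.7, -0.7, -0.7, -0.7, -0.7]

```text
time_s: 38.65
position: [0.4096, -0.377, 0.1177]
tool_rot: [[-0.0, -1.0, 0.0], [-1.0, 0.0, -0.0], [0.0, -0.0, -1.0]]
ft_force: [-0.8, -0.2, -1.1]
grip_width: 0.0228
```

Run:
```python
from h import *
st();d=get("wrist");st();crop(d,130,130,430,350,2.6,"pics/w29.png");np.save("d.npy",d,allow_pickle=True)
d=get("side");crop(d,300,100,440,200,5,"pics/s29.png")
```

```text
[ 0.4096 -0.377   0.1177] [[-0.0, -1.0, 0.0003], [-1.0, 0.0, -0.0004], [0.0004, -0.0003, -1.0]] 38.65 0.0228 [-0.8 -0.2 -1.1]
[ 0.4096 -0.377   0.1177] [[-0.0001, -1.0, 0.0004], [-1.0, 0.0001, -0.0005], [0.0005, -0.0004, -1.0]] 38.7 0.0224 [-0.4 -0.1 -1.2]
```

View pics/w29.png

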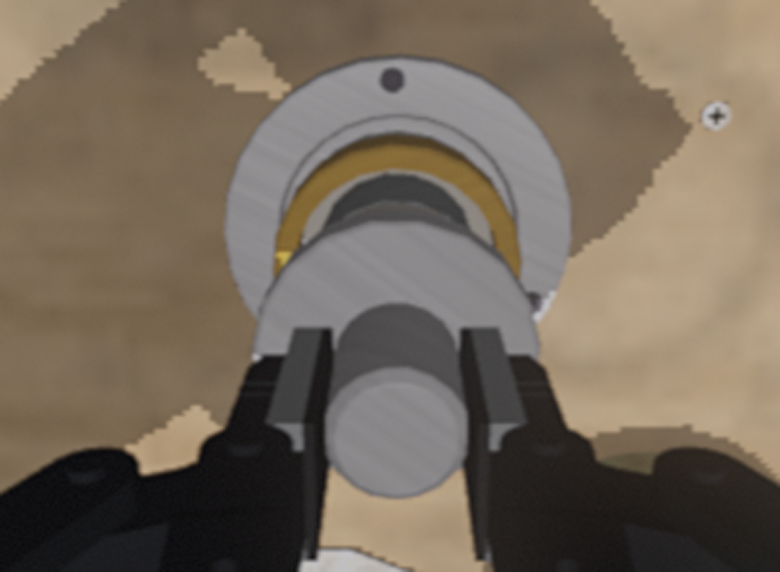

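View pics/s29.png

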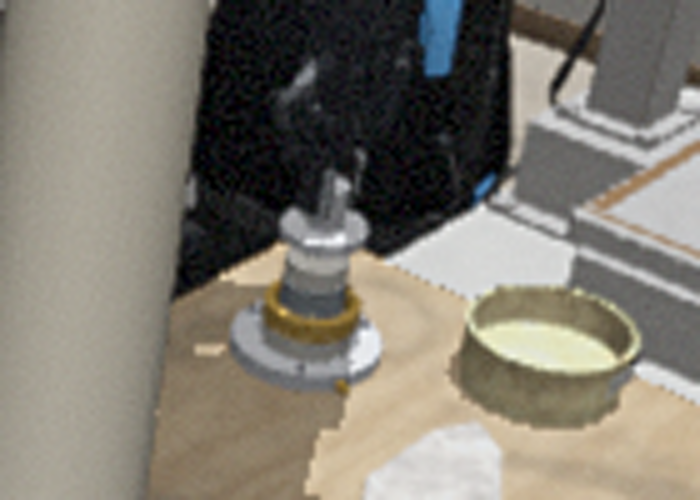

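Aligned; lower 13.4 mm.

Request:
jog_arm:
  dr:
    - [0, 0, 0]
    - [0, 0, 0]
    - [0, 0, 0]
    - [0, 0, 0]
    - [0, 0, 0]
    - [0, 0, 0]
    - [0, 0, 0]
    - [0, 0, 0]
    - [0, 0, 0]
    - [0, 0, 0]
  slide:
    - [0, 0, 0.005]
    - [0, 0, 0.004]
    - [0, 0, 0.002]
    - [0, 0, 0.001]
    - [0, 0, 0.0006]
    - [0, 0, 0.0006]
    - [0, 0, 0.0005]
    - [0, 0, 0]
    - [0, 0, 0]
    - [0, 0, 0]
  gripper: [-0.7, -0.7, -0.7, -0.7, -0.7, -0.7, -0.7, -0.7, -0.7, -0.7]

```text
time_s: 39.75
position: [0.4096, -0.377, 0.1043]
tool_rot: [[-0.0, -1.0, 0.0], [-1.0, 0.0, -0.001], [0.001, -0.0, -1.0]]
ft_force: [-1.1, 0.3, 6.8]
grip_width: 0.0229
```

Run:
```python
from h import *
st();d=get("wrist");st();crop(d,130,130,430,350,2.6,"pics/w30.png")
```

```text
[ 0.4096 -0.377   0.1043] [[-0.0001, -1.0, 0.0004], [-1.0, 0.0001, -0.0006], [0.0006, -0.0004, -1.0]] 39.75 0.0229 [-1.1  0.3  6.8]
[ 0.4096 -0.3771  0.1043] [[-0.0001, -1.0, 0.0005], [-1.0, 0.0001, -0.0006], [0.0006, -0.0005, -1.0]] 39.8 0.0226 [-1.3  1.8  6. ]
```

View pics/w30.png

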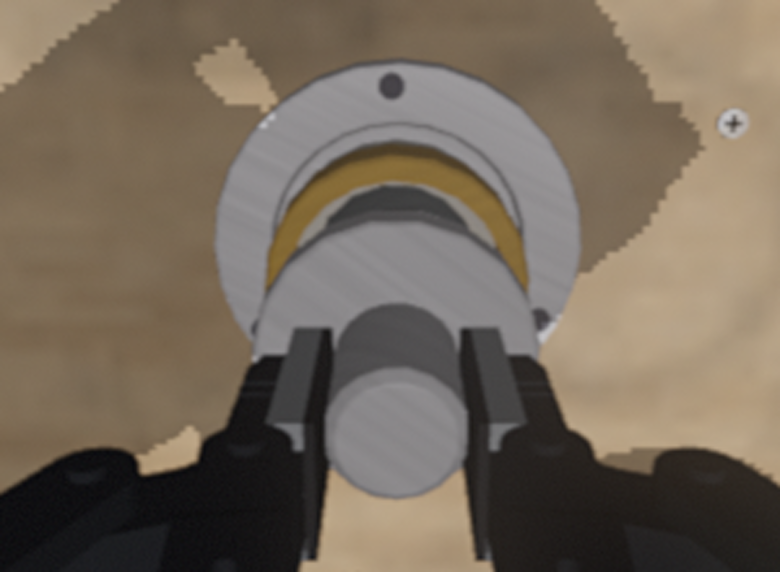

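Seated. Release, then rise and back off.

Request:
jog_arm:
  dr:
    - [0, 0, 0]
    - [0, 0, 0]
    - [0, 0, 0]
    - [0, 0, 0]
    - [0, 0, 0]
    - [0, 0, 0]
    - [0, 0, 0]
    - [0, 0, 0]
    - [0, 0, 0]
    - [0, 0, 0]
  slide:
    - [0, 0, 0]
    - [0, 0, 0]
    - [0, 0, 0]
    - [0, 0, 0]
    - [0, 0, -0.01]
    - [0, 0, -0.03]
    - [0, 0, -0.04]
    - [0, 0.02, -0.02]
    - [0, 0.03, 0]
    - [0, 0, 0]
  gripper: [-0.5, -0.3, -0.1, 0.1, 0.1, 0.1, 0.1, 0.1, 0.1, 0.1]

```text
time_s: 40.8
position: [0.3576, -0.377, 0.2052]
tool_rot: [[-0.002, -1.0, 0.0], [-1.0, 0.002, -0.001], [0.001, -0.0, -1.0]]
ft_force: [0.2, 1.0, -0.4]
grip_width: 0.0472
```

Run:
```python
from h import *
st();d=get("wrist");d=get("wrist");st();crop(d,180,60,390,260,3,"pics/w31.png");np.save("d.npy",d,allow_pickle=True)
d=get("side");crop(d,300,100,440,200,5,"pics/s31.png")
d=get("top");cv2.imwrite("pics/t31.png",d["pixels"])
```

```text
[ 0.3576 -0.377   0.2052] [[-0.0019, -1.0, 0.0002], [-1.0, 0.0019, -0.0014], [0.0014, -0.0002, -1.0]] 40.8 0.0472 [ 0.2  1.  -0.4]
[ 0.3594 -0.3771  0.2044] [[-0.0011, -1.0, 0.0007], [-1.0, 0.0011, -0.0007], [0.0007, -0.0007, -1.0]] 40.9 0.0469 [-0.2  0.3  0.1]
```

View pics/w31.png

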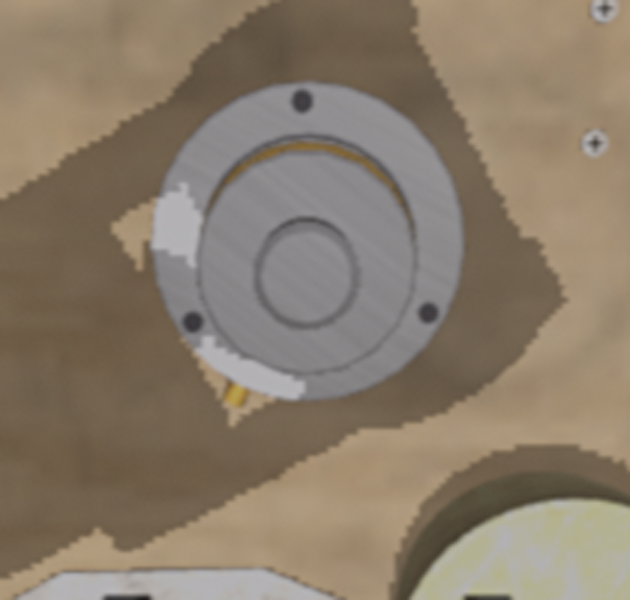

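View pics/s31.png

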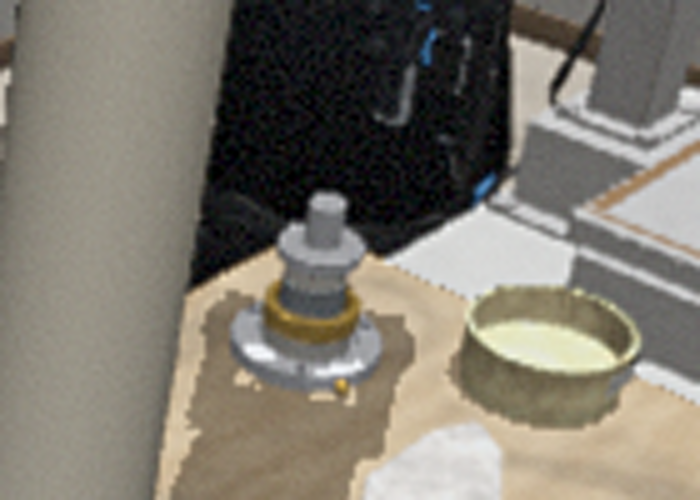

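View pics/t31.png

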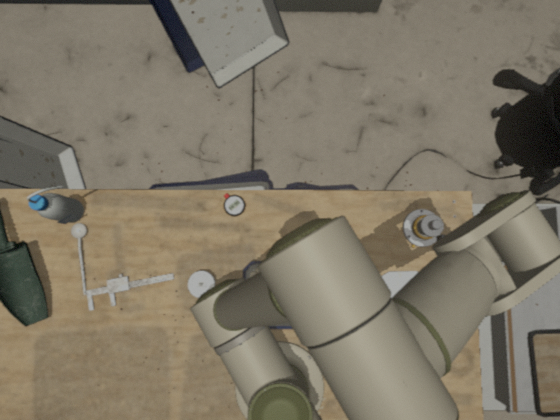

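Run:
```python
from h import *
d=np.load("d.npy",allow_pickle=True).item();print("cap",ray(d,180+307/3-.3,60+262.5/3-.3,.084),ray(d,180+307/3-.3,60+275/3-.3,.114));st()
print(env.close_job())
```

```text
cap [ 0.40880182 -0.37690138  0.084     ] [ 0.40842869 -0.37687429  0.114     ]
[ 0.36   -0.377   0.2038] [[0.0001, -1.0, 0.0002], [-1.0, -0.0001, -0.0], [0.0, -0.0002, -1.0]] 41.0 0.0467 [ 0.4  0.  -0.3]
the job is handed in; nothing more can be done
None
```

I built the cell in the order given: wide stone in the recess, brass ring, steel plug, narrow stone, then the cap with its boss up. I handed it in at about 41 s of the 125 s allowed; the hand-in reported no verdict.

- **Setting down:** each part was lowered at its expected height until the wrist force showed light contact, then released. The force rose by 3 to 8 N each time.
- **Centring:** the wrist-camera estimates of all the part centres fall within about 1 to 2 mm of each other, around x = 0.409, y = −0.377.
- **Last pictures:** the wrist and side views show the stack upright, level and clear of the gripper. In the top view the stopwatch is at the same pixel as at the start.
- **Disagreements:** the top camera differed from the wrist camera by about 3 mm, so I used the wrist camera. My first estimate of the cell's position was about 2 mm off because the arm was still settling. I saw this in a closer picture and corrected it before placing the wide stone.

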